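# Lock the saffron box and bank its key

### The job

The blue-headed key has been left part-turned in the lock on top of the green saffron box. Turn it clockwise until the bolt is fully across, turn it back to the one position where it will come out and draw it out, never forcing it in the lock. Then leave the key in the white pinch bowl, and do not shift the red caddy, the orange lid or the amber jar.

Things in the scene. Friction and masses are not known exactly. Their poses are not given: they have to be found in the camera images.
- key: Key upright in the lock, part-turned. Origin: shaft axis, underside of its 16 mm collar, which rests on the lock's face; z up. Blue head 26 mm along x, 10 mm thick along y, 12 to 40 mm above the origin, white pip on the +x half. Below: 8 mm shaft to 18 mm down; two bits 4 mm thick, along +x and -x to 12.5 mm from the axis, 9.5 to 15.5 mm down. 40 g.
- key_head (a point): Middle of the key's blue head, 26 mm above the key's origin; axes as the key. Away from the slot the key lifts 1.5 mm before its bits catch under the lock's face; in line with the slot (within about 3 degrees) it lifts straight out, clear after 18 mm.
- box: Green steel box 150 x 200 x 70 mm, screwed down, on it a 50 x 50 mm light grey lock housing, top 100 mm high. Origin: on the counter under the lock's upright axis; z up; it runs 60 mm to +y, 140 mm to -y, 75 mm either way in x. The key starts 40 to 50 degrees clockwise (from above) of the box's x axis, meets the bolt at about 54 and its dead stop at about 80.
- lock (a point): Lock axis at the top of the 8 mm thick brass face, 101 mm high; axes as the box. A slot across the face, a red dot at the end for the +x bit, is where the bits come out. The dot lies anywhere from 28 degrees clockwise to 10 counter-clockwise of the box's +x axis (from above), not measured: see or feel it. The lock is forced if the key bears on it with over 20 N.
- bolt (a joint): Turn of the bolt, a flat steel tongue with a red tip that swings from under the lock housing into a brass strike: 0 at the start (open), 0.454 rad at its stop (fully across). The key pushes it clockwise only; it stays where left as the key goes back. It takes about 0.05 N m; 0.09 N m or more on the key means the stop, about 0.17 N m is forcing.
- bowl: White ceramic pinch bowl, 104 mm across the rim, 38 mm high, loose on the counter. Origin: centre of its underside.
- caddy: Red plastic caddy 200 x 150 x 70 mm with a carry handle up to 186 mm high over its middle, with four shakers in it; leave alone. Origin: centre of its underside.
- lid: Orange silicone lid, 110 mm across, 22 mm high with its knob; leave alone. Origin: centre of its underside.
- jar: Amber glass jar, 60 mm across, 100 mm high; leave alone. Origin: centre of its underside.

How it is judged:
By the outcome, as a careful person would: the job done as asked, in the order asked, and still so for the second after the job is handed in, with the robot touching nothing.
It also fails if it takes over 72 s, if anything falls off the work surface, if the arm or the gripper's body presses on something with over 40 N, if the wrist force passes 120 N, or if a joint passes its speed limit or range.

### The arm

A 6-joint arm with a two-finger parallel gripper is mounted at the origin on the work surface. World frame = base frame: x ahead of the robot, y to its left, z up, the work surface at z = 0. Lengths are in m, angles in rad, forces in N, time in s.
With the tool pointing down it reaches from about 0.25 to 0.775 m from the base axis. Payload 4 kg.
Tool frame: the origin (TCP) lies midway between the tips of the shut fingers; the grasp point (between the pads) lies pinch_z behind it (pinch_z is the distance from the TCP to the grasp point, in m); z points along the fingers, y is the direction in which the jaws open and shut (so a half turn about z gives the same grasp; the last joint's range is limited). The gripper opens to 85 mm and grips with 20 to 120 N. Pads are 22 mm wide; open, the fingers measure 114 mm over their backs; the gripper's body (76 mm by 85 mm) begins 54 mm behind the grasp point. The pads swing forward as they close: fully open they stand 13 mm farther back than shut.
Start: joints at [-1.34, 0.087, 1.371, -0, 1.684, -0.103], TCP at [0.18, -0.52, 0.231] pointing down, gripper open.
Joint ranges: [-3.1, 3.1], [-0.76, 2.03], [0.27, 2.55], [-1.08, 4.22], [0.17, 2.65], [-2.57, 2.57]. Speed limits (rad/s): [2.79, 2.79, 3.14, 3.14, 3.14, 3.14].

### API

Orientations are given as a unit quaternion [x, y, z, w].
In Python, from workcell import * gives the robot as it stands.
- The arm moves only by the tool step_arm, never from a script. Its argument "rows" is a list of rows, each a list of 2 entries, a list of its own where there are three numbers: the shift along the world's x, y, z in m, then the turn, a rotation vector about the world's x, y, z in degrees. A call has 1 to 5 rows; each row is the pose to reach, as a shift and turn from the pose commanded when the call began; what a row does not reach only later rows make up. A row lasts 1/8 s, in which the tool goes at most 62.5 mm and 10.7 degrees, less where a joint would pass 70% of its speed; a pose out of reach is approached as far as the arm can. A call with a gripper value outside its range is refused whole. "claw" is the finger opening in m, from 0 to 0.0854, set as the call begins (left out, the last holds). The fingers move at their own pace and stop on an object; "grip_force" is the grip in N (left out, the last holds). Time passes only in rows, so rows that repeat a pose let the fingers close. It gives the time, the measured TCP pose, the force and the opening at its end, in the units of the state.
- state(): the state, without advancing time (a new reading comes with each control period).
- snapshot(name): name is "scene" or "top"; returns the picture (420x560x3 uint8, red, green, blue); there is no depth.
- camera_info(name): a dict with "fx", "fy", "cx", "cy" (pixels), "rvec" (rotation vector, rad) and "tvec" (3), from world to camera coordinates, as OpenCV has them. Camera axes: x right, y down, z forward; pixel columns grow to the right and rows downward; lengths in m; the calibration is good to about 2 mm. A picture is of the moment at which its call begins. camera_info takes no time and is no camera call.
- close_job(): hands the job in, once; it reports no verdict.
The state is a dict: "t": time; "q": joint angles; "joint_vel": joint speeds; "joint_efforts": joint torques, N m; "tcp_pos": TCP position; "ee_rot": TCP orientation; "wrist_force": force on the tool from outside, world axes, zero at the start; "torque": the same for the moment, N m; "gripper_width": finger opening in m.
Only numpy, scipy, OpenCV 4.12 (cv2) and the standard library are available. Lean on these libraries where they do the work, as an engineer would, in place of code of your own. Each camera call takes 0.05 s, during which the arm holds its last target.

## Working session

There is one attempt and no reset: what is moved stays moved. The work goes in short steps, Python scripts to look and compute and a tool call to move; the robot and the scene stay as the last step left them, time stands still between calls to the robot, and variables do not carry over. Pictures are saved under pics/ and viewed, and the job is handed in when it is done.

Besides the shell and the picture viewer there is one more tool, called after "Call:" as name([rows], argument=value, ...), one row to a line, values as JSON. step_arm: Moves the arm, as the interface text tells. Its arguments: {"type":"object","properties":{"rows":{"type":"array"},"claw":{"type":"number"},"grip_force":{"type":"number"}},"required":["rows"]}

```bash
ls; mkdir -p pics; cat > h.py <<'E'
from workcell import *
import numpy as np, cv2
from scipy.spatial.transform import Rotation as R
def save(img,name): cv2.imwrite('pics/'+name,cv2.cvtColor(img,cv2.COLOR_RGB2BGR))
def cam(n):
    c=camera_info(n); Rm=R.from_rotvec(np.ravel(c['rvec'])).as_matrix(); return c,Rm,np.ravel(c['tvec'])
def ray(n,u,v):
    c,Rm,t=cam(n); d=Rm.T@np.array([(u-c['cx'])/c['fx'],(v-c['cy'])/c['fy'],1]); return -Rm.T@t,d
def onz(n,u,v,z):
    o,d=ray(n,u,v); return o+d*(z-o[2])/d[2]
def proj(n,p):
    c,Rm,t=cam(n); q=Rm@np.array(p)+t; return c['fx']*q[0]/q[2]+c['cx'],c['fy']*q[1]/q[2]+c['cy']
def st():
    s=state(); print({k:np.round(s[k],4).tolist() for k in s})
E
python3 - <<'E'
from h import *
st()
for n in('scene','top'):
    i=snapshot(n); save(i,n+'0.png'); np.save(n+'0.npy',i); c,Rm,t=cam(n); print(n,-Rm.T@t,c['fx'],Rm[2])
E
```

```text
pics
{'t': 0.0, 'q': [-1.3401, 0.088, 1.3723, 0.0, 1.6836, -0.1031], 'joint_vel': [-0.0016, -0.0008, -0.0019, 0.0002, -0.0022, -0.0016], 'joint_efforts': [0.0, -35.1868, -31.3275, -0.0002, 0.0108, -0.0], 'tcp_pos': [0.1801, -0.5192, 0.2301], 'ee_rot': [0.9861, 0.1661, -0.0001, -0.0011], 'wrist_force': [-0.6189, 0.7081, 0.1362], 'torque': [-0.0158, 0.0347, 0.0295], 'gripper_width': 0.0854}
scene [1.35331146 0.26442308 1.14442125] 484.6504730754809 [-0.5559116  -0.23687648 -0.79677589]
top [ 0.35792281 -0.02991867  1.27516579] 496.1408103583535 [ 0.2130336  -0.0017926  -0.97704323]
```

View pics/scene0.png

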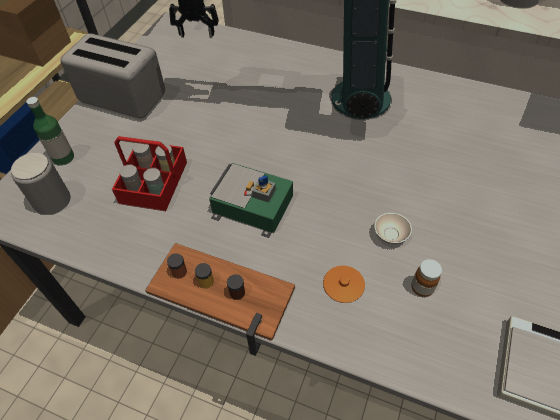

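View pics/top0.png

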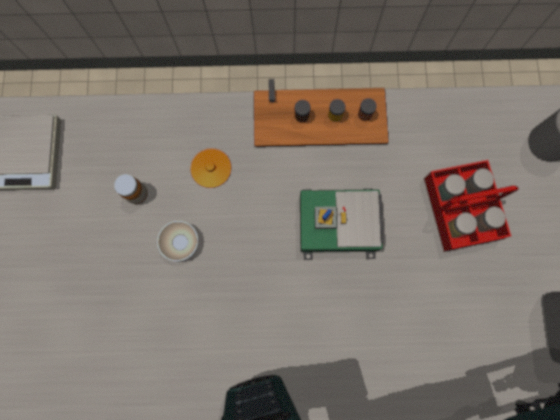

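The two views show the green box (top view about 300-382, 188-252), the key at about (326,217), the bowl at (179,242), lid (210,168), jar (130,188) and caddy (468,205). I'll enlarge the lock next.

```bash
python3 - <<'E'
from h import *
t=np.load('top0.npy');s=np.load('scene0.npy')
a=cv2.resize(t[180:262,292:392],None,fx=6,fy=6,interpolation=cv2.INTER_CUBIC)
b=cv2.resize(s[155:240,205:300],None,fx=6,fy=6,interpolation=cv2.INTER_CUBIC)
save(a,'tz.png');save(b,'sz.png')
def big(m):
    m=m.astype(np.uint8)*255; cs,_=cv2.findContours(m,0,2); return max(cs,key=cv2.contourArea)
def cen(c): M=cv2.moments(c); return M['m10']/M['m00'],M['m01']/M['m00']
for n,i in(('top',t),('scene',s)):
    h=cv2.cvtColor(i,cv2.COLOR_RGB2HSV); H,S,V=[h[...,k].astype(int) for k in range(3)]
    blue=(H>100)&(H<130)&(S>110)&(V>40)
    blue[:, :200]=0
    c=big(blue); print(n,'blue',cen(c),cv2.contourArea(c),cv2.minAreaRect(c),'at z.127',onz(n,*cen(c),.127))
    g=(H>60)&(H<90)&(S>80); g[:,:200]=0; c=big(g); r=cv2.minAreaRect(c); print('green',r)
t_=t
h=cv2.cvtColor(t,cv2.COLOR_RGB2HSV)
# bowl rim
roi=t[215:270,150:210].astype(int); cv2.imwrite('pics/bz.png',cv2.resize(cv2.cvtColor(t[215:270,150:210],cv2.COLOR_RGB2BGR),None,fx=8,fy=8))
print(onz('top',179,242,.038),onz('scene',392,229,.038))
E
```

```text
top blue (326.45, 214.25) 20.0 ((326.6219787597656, 214.09756469726562), (2.967301607131958, 9.370426177978516), 38.65980911254883) at z.127 [ 0.57340495 -0.12550254  0.127     ]
green ((340.0, 220.5), (59.0, 78.0), 90.0)
scene blue (262.94025157232704, 180.02515723270437) 53.0 ((263.0000305175781, 180.00003051757812), (7.155416965484619, 9.838699340820312), 63.43495178222656) at z.127 [ 0.57170323 -0.1250025   0.127     ]
green ((361.0, 58.0), (116.0, 58.0), 90.0)
[0.52798142 0.23958538 0.038     ] [0.53894439 0.24431477 0.038     ]
```

View pics/tz.png

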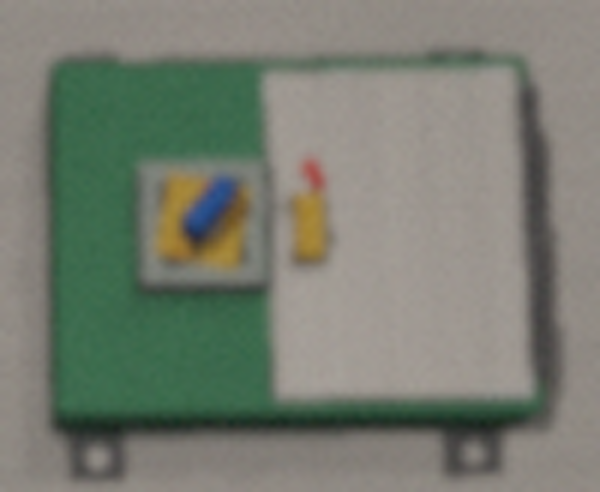

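View pics/sz.png

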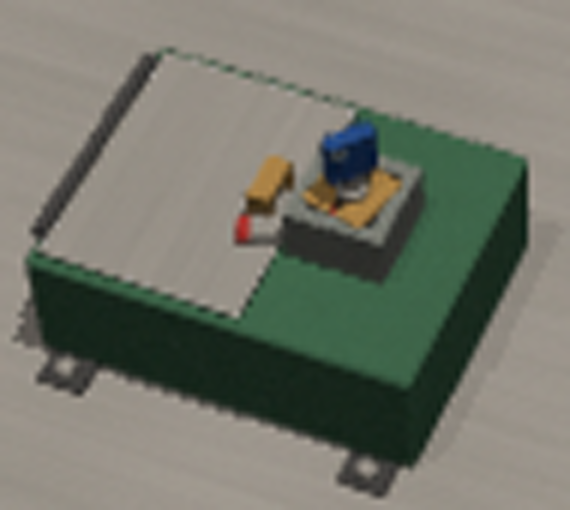

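View pics/bz.png

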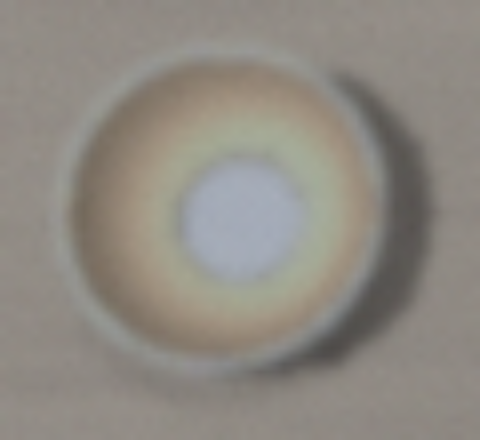

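```bash
python3 - <<'E'
from h import *
T=lambda u,v,z:np.round(onz('top',292+u/6-.42,180+v/6-.42,z),4)
S=lambda u,v,z:np.round(onz('scene',205+u/6-.42,155+v/6-.42,z),4)
print('housing',[T(*p,.1).tolist() for p in((138,160),(268,158),(270,290),(140,290))], T(204,224,.1))
print('box',[T(*p,.07).tolist() for p in((53,62),(522,65),(545,405),(55,410))])
print('boxS',[S(*p,.07).tolist() for p in((35,255),(410,388),(527,160),(162,50))])
print('headS',S(350,153,.127),'dot?',S(333,210,.101), 'bolt tip',S(242,230,.08), 'T tip',T(316,175,.08))
print('bowl',onz('top',177.3,240.8,.038))
s=np.load('scene0.npy'); save(cv2.resize(s[172:202,245:282],None,fx=20,fy=20,interpolation=cv2.INTER_NEAREST),'sz2.png')
s=np.load('top0.npy'); save(cv2.resize(s[203:230,312:342],None,fx=20,fy=20,interpolation=cv2.INTER_NEAREST),'tz2.png')
E
```

```text
housing [[0.5988, -0.0999, 0.1], [0.5984, -0.1522, 0.1], [0.5446, -0.1507, 0.1], [0.5458, -0.0988, 0.1]] [ 0.572  -0.1254  0.1   ]
box [[0.6474, -0.0677, 0.07], [0.6416, -0.2627, 0.07], [0.4996, -0.2632, 0.07], [0.5022, -0.0643, 0.07]]
boxS [[0.6399, -0.2613, 0.07], [0.6478, -0.0657, 0.07], [0.5015, -0.065, 0.07], [0.4996, -0.2614, 0.07]]
headS [ 0.5719 -0.125   0.127 ] dot? [ 0.5867 -0.1286  0.101 ] bolt tip [ 0.5979 -0.1718  0.08  ] T tip [ 0.5949 -0.1736  0.08  ]
bowl [0.5311104  0.24392434 0.038     ]
```

View pics/sz2.png

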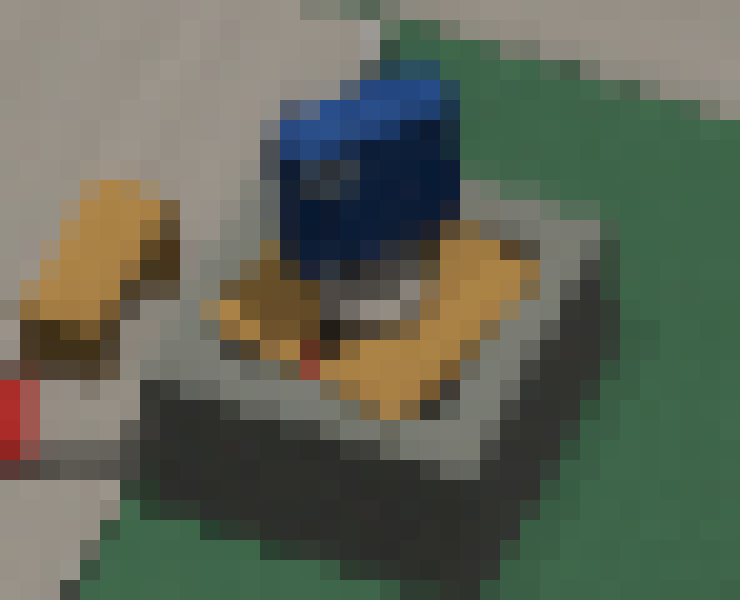

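View pics/tz2.png

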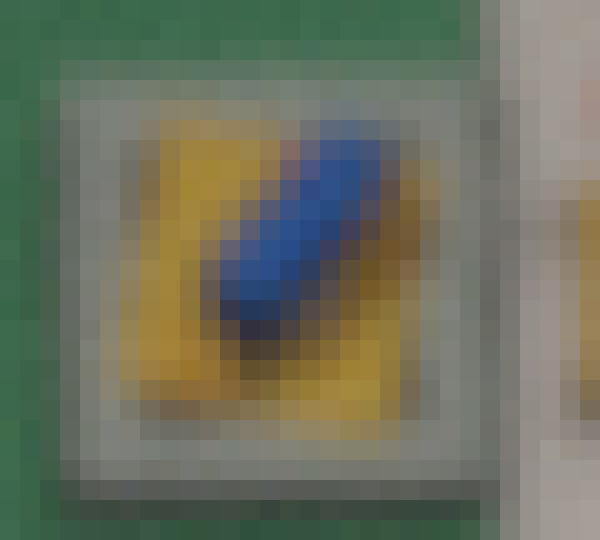

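```bash
python3 - <<'E'
from h import *
print('dotS',onz('scene',260,189.5,.101),onz('scene',260,190,.101),'dotT',onz('top',326,210,.101),onz('top',326,210.5,.101))
for n,p in(('top',(326.5,214.25)),('scene',(262.9,180.0))): print(onz(n,*p,.13))
# box left/right edges yaw
for n in('top','scene'):
    i=np.load(n+'0.npy').astype(int); 
    r0,c0=(203,312) if n=='top' else (172,245)
    sub=i[r0:r0+30,c0:c0+37]
    b=(sub[...,2]-sub[...,0]>25); v,u=np.nonzero(b); w=(sub[...,2]-sub[...,0])[b]
    print(n,np.average(u,weights=w)+c0,np.average(v,weights=w)+r0)
    if n=='top':
        P=np.array([onz('top',a+c0,d+r0,.141)[:2] for a,d in zip(u,v)]); C=np.cov(P.T,aweights=w); e=np.linalg.eigh(C); print('cen',np.average(P,axis=0,weights=w),'yaw',np.degrees(np.arctan2(e[1][1,1],e[1][0,1])))
    # red
    rr=(sub[...,0]-np.maximum(sub[...,1],sub[...,2])>15)&(sub[...,1]-sub[...,2]<15)
    print('red',[(c0+b_,r0+a_,sub[a_,b_].tolist()) for a_,b_ in np.argwhere(rr)])
    print(onz(n,0,0,0)*0)
E
```

```text
dotS [ 0.58655952 -0.12894261  0.101     ] [ 0.58821312 -0.12822654  0.101     ] dotT [ 0.58873146 -0.12699917  0.101     ] [ 0.58750338 -0.12695028  0.101     ]
[ 0.57283918 -0.12537012  0.13      ]
[ 0.573964   -0.12399359  0.13      ]
top 326.6383307573416 213.75579598145285
cen [ 0.57194143 -0.12482522] yaw 142.0482835246712
red [(np.int64(343), np.int64(205), [158, 141, 137]), (np.int64(342), np.int64(206), [161, 138, 131]), (np.int64(343), np.int64(206), [161, 127, 120]), (np.int64(344), np.int64(206), [162, 129, 124]), (np.int64(345), np.int64(206), [159, 142, 135]), (np.int64(341), np.int64(207), [163, 145, 136]), (np.int64(342), np.int64(207), [162, 123, 116]), (np.int64(343), np.int64(207), [163, 99, 92]), (np.int64(344), np.int64(207), [163, 105, 100]), (np.int64(345), np.int64(207), [158, 130, 124]), (np.int64(341), np.int64(208), [161, 142, 136]), (np.int64(342), np.int64(208), [162, 119, 110]), (np.int64(343), np.int64(208), [163, 91, 85]), (np.int64(344), np.int64(208), [163, 87, 82]), (np.int64(345), np.int64(208), [162, 119, 112]), (np.int64(346), np.int64(208), [161
[... 435 characters left out ...]
5, 88, 83]), (np.int64(345), np.int64(210), [155, 96, 88]), (np.int64(346), np.int64(210), [156, 129, 124]), (np.int64(346), np.int64(211), [155, 132, 124])]
[0. 0. 0.]
scene 263.08925117435757 178.92373583862945
red [(np.int64(245), np.int64(190), [106, 87, 80]), (np.int64(245), np.int64(191), [171, 45, 41]), (np.int64(246), np.int64(191), [160, 86, 78]), (np.int64(245), np.int64(192), [173, 46, 42]), (np.int64(246), np.int64(192), [160, 87, 80]), (np.int64(245), np.int64(193), [170, 43, 39]), (np.int64(246), np.int64(193), [159, 87, 79]), (np.int64(245), np.int64(194), [143, 36, 33]), (np.int64(246), np.int64(194), [133, 80, 74]), (np.int64(245), np.int64(195), [90, 58, 54])]
[-0. -0.  0.]
```

```bash
python3 - <<'E'
import workcell
print([n for n in dir(workcell) if not n.startswith('__')])
print(getattr(workcell,'pinch_z',None))
from h import *
print('caddy',onz('top',468,205,.07),'handle',onz('top',510,190,.186), 'jar',onz('top',125,184,.1),'lid',onz('top',211,168,.01))
E
```

```text
['IKError', 'camera_info', 'close_job', 'pinch_z', 'snapshot', 'state']
0.0187
caddy [ 0.5992106  -0.48183499  0.07      ] handle [ 0.6082386  -0.53635305  0.186     ] jar [0.66517981 0.36147883 0.1       ] lid [0.72709658 0.16547308 0.01      ]
```

Call:
step_arm([
  [[0.05, 0.05, 0.01], [0, 0, 10]],
  [[0.09, 0.09, 0.02], [0, 0, 20]],
  [[0.13, 0.13, 0.02], [0, 0, 30]],
  [[0.17, 0.17, 0.02], [0, 0, 40]],
  [[0.21, 0.21, 0.02], [0, 0, 50]],
], claw=0.04)

```text
t: 0.72
tcp_pos: [0.3911, -0.308, 0.2509]
ee_rot: [0.822, 0.57, -0.0, -0.0]
wrist_force: [0.1, 0.0, 0.0]
gripper_width: 0.04
```

Call:
step_arm([
  [[0.04, 0.04, 0], [0, 0, 10]],
  [[0.08, 0.08, 0], [0, 0, 20]],
  [[0.12, 0.12, 0], [0, 0, 30]],
  [[0.15, 0.15, 0], [0, 0, 40]],
  [[0.18, 0.18, 0], [0, 0, 50]],
])

```text
t: 1.35
tcp_pos: [0.571, -0.1282, 0.2506]
ee_rot: [0.504, 0.864, -0.0, -0.001]
wrist_force: [-0.0, -0.6, 0.2]
gripper_width: 0.0402
```

Call:
step_arm([
  [[0.002, 0.005, -0.02], [0, 0, 9]],
  [[0.0025, 0.005, -0.04], [0, 0, 17.5]],
  [[0.0025, 0.005, -0.06], [0, 0, 17.5]],
  [[0.0025, 0.005, -0.06], [0, 0, 17.5]],
], claw=0.03)

```text
t: 1.85
tcp_pos: [0.5713, -0.1241, 0.1885]
ee_rot: [0.37, 0.929, -0.0, -0.003]
wrist_force: [0.3, -1.1, 0.2]
gripper_width: 0.0304
```

```bash
python3 - <<'E'
from h import *
st()
for n in('scene','top'):
    i=snapshot(n); np.save(n+'1.npy',i)
    r,c=(130,205) if n=='scene' else (180,290)
    save(cv2.resize(i[r:r+80,c:c+100],None,fx=7,fy=7,interpolation=cv2.INTER_CUBIC),n+'1.png')
E
```

```text
{'t': 1.85, 'q': [-0.3109, 0.1801, 1.3516, 0.0001, 1.6157, -1.1248], 'joint_vel': [-0.0035, -0.0209, -0.0508, 0.0007, 0.0099, 0.0011], 'joint_efforts': [0.0778, -38.873, -30.9012, 0.0048, -0.0677, -0.0048], 'tcp_pos': [0.5713, -0.1241, 0.1885], 'ee_rot': [0.3695, 0.9292, -0.0001, -0.0029], 'wrist_force': [0.2669, -1.0666, 0.2116], 'torque': [-0.0377, -0.0358, 0.0342], 'gripper_width': 0.0304}
```

View pics/scene1.png

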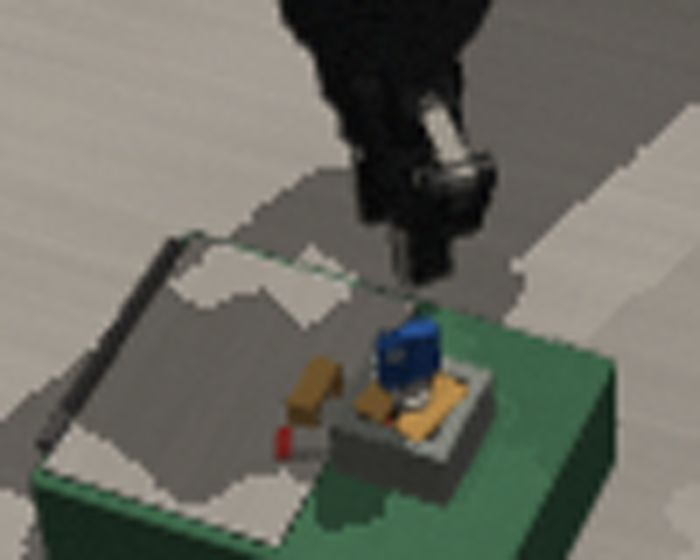

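View pics/top1.png

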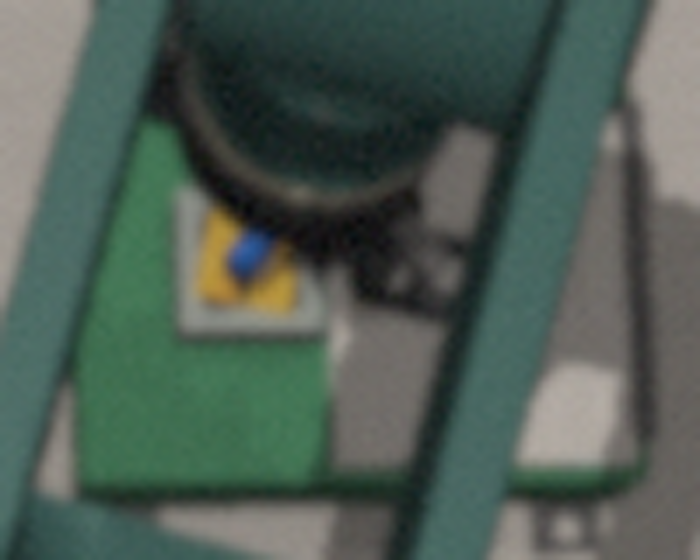

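The scene view shows the finger just above the blue head, at zoomed (425,260) over (410,355). The lock is as it was, with the red dot at zoomed (390,420). Now going down.

Call:
step_arm([
  [[0.001, -0.001, -0.02], [0, 0, 0]],
  [[0.001, -0.001, -0.04], [0, 0, 0]],
  [[0.001, -0.001, -0.06], [0, 0, 0]],
  [[0.001, -0.001, -0.076], [0, 0, 0]],
  [[0.001, -0.001, -0.076], [0, 0, 0]],
])

```text
t: 2.58
tcp_pos: [0.5731, -0.1256, 0.1144]
ee_rot: [0.37, 0.929, -0.0, -0.001]
wrist_force: [-1.2, -0.2, -0.4]
gripper_width: 0.03
```

Call:
step_arm([
  [[0, 0, 0], [0, 0, 0]],
  [[0, 0, 0], [0, 0, 0]],
  [[0, 0, 0], [0, 0, 0]],
], claw=0.014, grip_force=20)

```text
t: 2.95
tcp_pos: [0.5741, -0.1258, 0.1162]
ee_rot: [0.37, 0.929, 0.0, 0.001]
wrist_force: [0.8, 0.1, -0.3]
gripper_width: 0.0138
```

```bash
python3 - <<'E'
from h import *
st()
i=snapshot('scene'); save(cv2.resize(i[150:210,220:300],None,fx=9,fy=9,interpolation=cv2.INTER_CUBIC),'scene2.png')
E
```

```text
{'t': 2.95, 'q': [-0.3122, 0.2182, 1.4523, 0.0001, 1.4696, -1.1259], 'joint_vel': [0.0018, 0.0003, 0.0068, 0.0022, -0.0006, 0.0003], 'joint_efforts': [-0.0053, -39.587, -30.1049, -0.0002, -0.0069, -0.0], 'tcp_pos': [0.5741, -0.1258, 0.1162], 'ee_rot': [0.3695, 0.9292, 0.0001, 0.0007], 'wrist_force': [0.819, 0.0889, -0.3047], 'torque': [-0.0389, -0.0632, 0.0152], 'gripper_width': 0.0138}
```

View pics/scene2.png

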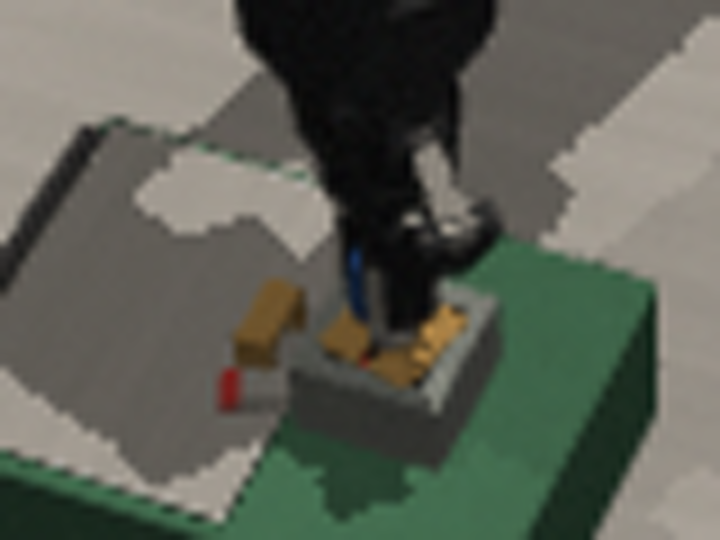

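The finger pads straddle the head (blue edge visible at zoomed (355,280)) with no contact force. Closing in small steps.

Call:
step_arm([
  [[0, 0, 0], [0, 0, 0]],
  [[0, 0, 0], [0, 0, 0]],
], claw=0.0115)

```text
t: 3.25
tcp_pos: [0.5737, -0.1256, 0.1154]
ee_rot: [0.37, 0.929, 0.0, 0.0]
wrist_force: [1.2, 1.0, -0.5]
gripper_width: 0.0116
```

Call:
step_arm([
  [[0, 0, 0], [0, 0, 0]],
  [[0, 0, 0], [0, 0, 0]],
], claw=0.0105)

```text
t: 3.5
tcp_pos: [0.5736, -0.1257, 0.1153]
ee_rot: [0.37, 0.929, 0.0, -0.0]
wrist_force: [0.1, -0.0, 0.1]
gripper_width: 0.0106
```

```bash
python3 - <<'E'
from h import *
st()
E
```

```text
{'t': 3.5, 'q': [-0.3122, 0.2189, 1.4533, 0.0, 1.4695, -1.1259], 'joint_vel': [-0.0006, 0.0011, -0.0007, -0.0013, 0.0009, -0.0007], 'joint_efforts': [0.0613, -39.5365, -30.0909, 0.0382, -0.0584, 0.0012], 'tcp_pos': [0.5736, -0.1257, 0.1153], 'ee_rot': [0.3696, 0.9292, 0.0, -0.0001], 'wrist_force': [0.074, -0.0267, 0.0792], 'torque': [-0.0133, 0.0173, 0.0066], 'gripper_width': 0.0106}
```

Nearly no force at 10.6 mm, so it is well centred. Now grip.

Call:
step_arm([
  [[0, 0, 0], [0, 0, 0]],
  [[0, 0, 0], [0, 0, 0]],
  [[0, 0, 0], [0, 0, 0]],
], claw=0.006, grip_force=25)

```text
t: 3.88
tcp_pos: [0.5737, -0.1257, 0.1153]
ee_rot: [0.37, 0.929, 0.0, 0.0]
wrist_force: [-0.9, 0.7, 0.3]
gripper_width: 0.0094
```

```bash
python3 - <<'E'
from h import *
st()
E
```

```text
{'t': 3.875, 'q': [-0.3122, 0.2189, 1.4532, 0.0001, 1.4694, -1.126], 'joint_vel': [-0.0002, 0.0017, 0.0005, -0.0007, 0.0003, 0.0003], 'joint_efforts': [0.0245, -39.4703, -30.0187, 0.0199, -0.0434, -0.0004], 'tcp_pos': [0.5737, -0.1257, 0.1153], 'ee_rot': [0.3695, 0.9292, 0.0, 0.0], 'wrist_force': [-0.9099, 0.6649, 0.2548], 'torque': [-0.0371, 0.0119, -0.0323], 'gripper_width': 0.0094}
```

Call:
step_arm([
  [[0, 0, 0], [0, 0, -3]],
  [[0, 0, 0], [0, 0, -6]],
  [[0, 0, 0], [0, 0, -8]],
  [[0, 0, 0], [0, 0, -8]],
])

```text
t: 4.38
tcp_pos: [0.5738, -0.1256, 0.1154]
ee_rot: [0.433, 0.901, 0.0, 0.0]
wrist_force: [-0.7, -0.5, -0.2]
gripper_width: 0.0096
```

```bash
cat > s.py <<'E'
from h import *
s=state(); r=np.degrees(R.from_quat(s['ee_rot']).as_matrix()); X=R.from_quat(s['ee_rot']).as_matrix()[:,0]
print('t',s['t'],'keyyaw',round(np.degrees(np.arctan2(-X[1],-X[0])),2),'tcp',np.round(s['tcp_pos'],4),'F',np.round(s['wrist_force'],2),'T',np.round(s['torque'],3),'w',s['gripper_width'])
E
python3 s.py
```

```text
t 4.375 keyyaw -51.36 tcp [ 0.5738 -0.1256  0.1154] F [-0.66 -0.5  -0.2 ] T [ 0.048 -0.051  0.044] w 0.009642767856362163
```

Call:
step_arm([
  [[0, 0, 0], [0, 0, -2]],
  [[0, 0, 0], [0, 0, -4]],
  [[0, 0, 0], [0, 0, -6]],
  [[0, 0, 0], [0, 0, -8]],
])

```text
t: 4.88
tcp_pos: [0.5739, -0.1256, 0.1154]
ee_rot: [0.496, 0.868, 0.0, 0.0]
wrist_force: [0.6, -0.5, -0.2]
gripper_width: 0.0094
```

```bash
python3 s.py
```

```text
t 4.875 keyyaw -59.5 tcp [ 0.5739 -0.1256  0.1154] F [ 0.64 -0.51 -0.19] T [ 0.131 -0.248  0.101] w 0.00935573114226149
```

Call:
step_arm([
  [[0, 0, 0], [0, 0, 0]],
])

```text
t: 5.0
tcp_pos: [0.574, -0.1256, 0.1153]
ee_rot: [0.495, 0.869, 0.0, 0.0]
wrist_force: [0.6, -0.0, -1.1]
gripper_width: 0.0097
```

```bash
python3 s.py; python3 - <<'E'
from h import *
i=snapshot('scene'); save(cv2.resize(i[150:210,220:300],None,fx=9,fy=9,interpolation=cv2.INTER_CUBIC),'scene3.png')
E
python3 s.py
```

```text
t 5.0 keyyaw -59.39 tcp [ 0.574  -0.1256  0.1153] F [ 0.6  -0.02 -1.12] T [ 0.1   -0.261 -0.012] w 0.009714518764172318
t 5.05 keyyaw -59.37 tcp [ 0.574  -0.1256  0.1154] F [ 1.69  0.59 -0.27] T [ 0.056 -0.26   0.012] w 0.009633239139312983
```

View pics/scene3.png

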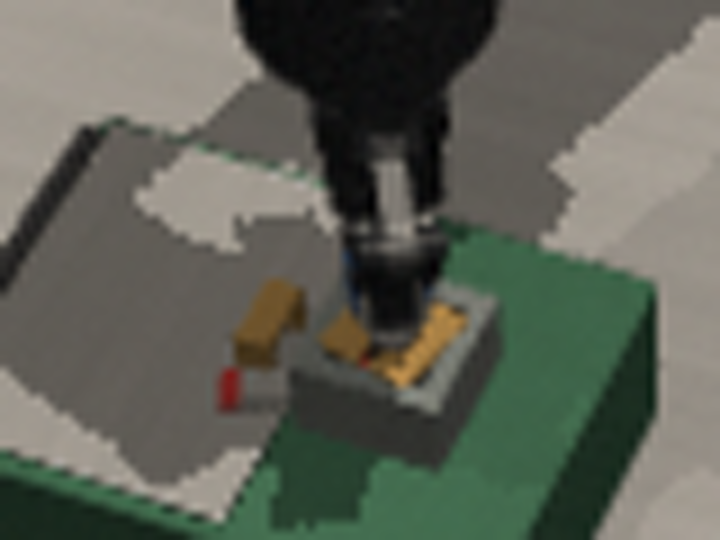

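The red bolt tip, at zoomed (230,390), has not moved yet. The side force from the moment is only about 1.3 N, so I'll continue turning.

Call:
step_arm([
  [[0, 0, 0], [0, 0, -2]],
  [[0, 0, 0], [0, 0, -4]],
  [[0, 0, 0], [0, 0, -6]],
  [[0, 0, 0], [0, 0, -8]],
])

```text
t: 5.55
tcp_pos: [0.574, -0.1256, 0.1154]
ee_rot: [0.556, 0.831, 0.0, 0.0]
wrist_force: [3.1, 0.8, -1.2]
gripper_width: 0.0095
```

```bash
python3 s.py
```

```text
t 5.55 keyyaw -67.51 tcp [ 0.574  -0.1256  0.1154] F [ 3.07  0.79 -1.2 ] T [ 0.12  -0.604  0.006] w 0.00953394052254302
```

Call:
step_arm([
  [[0, 0, 0], [0, 0, -2]],
  [[0, 0, 0], [0, 0, -4]],
  [[0, 0, 0], [0, 0, -6]],
])

```text
t: 5.92
tcp_pos: [0.574, -0.1257, 0.1155]
ee_rot: [0.598, 0.801, 0.0, 0.0]
wrist_force: [4.2, 0.4, -1.4]
gripper_width: 0.0092
```

```bash
python3 s.py
```

```text
t 5.925 keyyaw -73.51 tcp [ 0.574  -0.1257  0.1155] F [ 4.22  0.44 -1.44] T [ 0.058 -0.912  0.051] w 0.009245050646712362
```

Call:
step_arm([
  [[0.0005, 0, 0], [0, 0, 0]],
  [[0.0005, 0, 0], [0, 0, 0]],
])

```text
t: 6.18
tcp_pos: [0.5741, -0.1257, 0.1154]
ee_rot: [0.597, 0.802, -0.0, -0.0]
wrist_force: [3.5, 0.7, -0.9]
gripper_width: 0.0097
```

```bash
python3 s.py; python3 - <<'E'
from h import *
i=snapshot('scene'); save(cv2.resize(i[150:210,220:300],None,fx=9,fy=9,interpolation=cv2.INTER_CUBIC),'scene4.png')
E
python3 s.py
```

```text
t 6.175 keyyaw -73.37 tcp [ 0.5741 -0.1257  0.1154] F [ 3.46  0.72 -0.9 ] T [ 0.023 -0.655  0.042] w 0.00971047842408346
t 6.225 keyyaw -73.38 tcp [ 0.5741 -0.1257  0.1154] F [ 2.69 -0.72 -0.19] T [ 0.053 -0.598  0.028] w 0.009806342907126312
```

View pics/scene4.png

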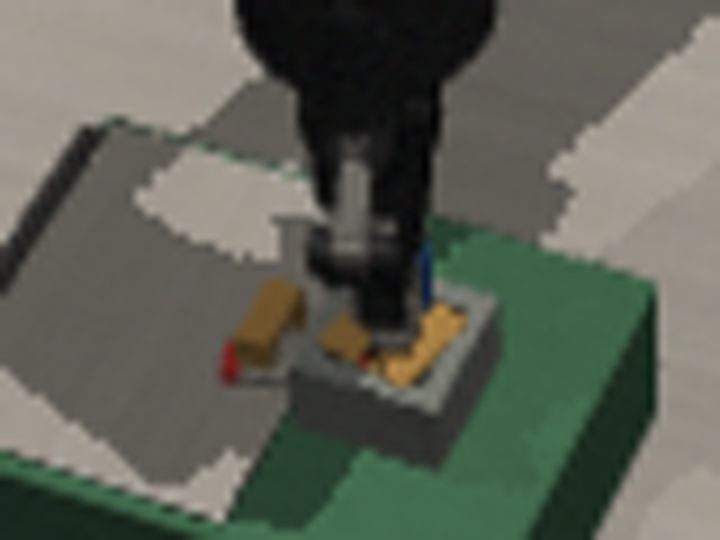

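The bolt tip has started to swing, from zoomed (230,390) to (230,362). I'll shift the tool to cut the side force and go on slowly to the stop.

Call:
step_arm([
  [[0.0008, 0, 0], [0, 0, -1]],
  [[0.0008, 0, 0], [0, 0, -2]],
  [[0.0008, 0, 0], [0, 0, -3]],
])

```text
t: 6.6
tcp_pos: [0.5747, -0.1257, 0.1154]
ee_rot: [0.619, 0.786, -0.0, -0.0]
wrist_force: [0.8, 0.2, 0.4]
gripper_width: 0.0096
```

```bash
python3 s.py
```

```text
t 6.6 keyyaw -76.44 tcp [ 0.5747 -0.1257  0.1154] F [0.84 0.16 0.35] T [-0.042 -0.18   0.051] w 0.009610634988010385
```

Call:
step_arm([
  [[0.0003, 0, 0], [0, 0, -1]],
  [[0.0003, 0, 0], [0, 0, -2]],
])

```text
t: 6.85
tcp_pos: [0.5748, -0.1258, 0.1153]
ee_rot: [0.632, 0.775, -0.0, -0.0]
wrist_force: [-1.7, -0.6, 1.6]
gripper_width: 0.0096
```

```bash
python3 s.py
```

```text
t 6.85 keyyaw -78.44 tcp [ 0.5748 -0.1258  0.1153] F [-1.69 -0.64  1.62] T [-0.05   0.037  0.068] w 0.009632136985451662
```

Call:
step_arm([
  [[0, 0, 0], [0, 0, -0.7]],
  [[0, 0, 0], [0, 0, -1.5]],
])

```text
t: 7.1
tcp_pos: [0.575, -0.1257, 0.1153]
ee_rot: [0.642, 0.766, -0.0, -0.0]
wrist_force: [-1.4, -0.2, 1.3]
gripper_width: 0.0093
```

```bash
python3 s.py
```

```text
t 7.1 keyyaw -79.93 tcp [ 0.575  -0.1257  0.1153] F [-1.45 -0.18  1.34] T [-0.074  0.24   0.078] w 0.009347102561786093
```

Call:
step_arm([
  [[0, 0, 0], [0, 0, -0.5]],
  [[0, 0, 0], [0, 0, -1]],
])

```text
t: 7.35
tcp_pos: [0.575, -0.1258, 0.1153]
ee_rot: [0.649, 0.761, -0.0, -0.0]
wrist_force: [-2.1, -0.9, 1.9]
gripper_width: 0.0095
```

```bash
python3 s.py; python3 - <<'E'
from h import *
i=snapshot('scene'); save(cv2.resize(i[150:210,220:300],None,fx=9,fy=9,interpolation=cv2.INTER_CUBIC),'scene5.png')
E
python3 s.py
```

```text
t 7.35 keyyaw -80.91 tcp [ 0.575  -0.1258  0.1153] F [-2.11 -0.87  1.93] T [-0.129  0.353  0.085] w 0.009499430905878715
t 7.4 keyyaw -80.92 tcp [ 0.575  -0.1258  0.1153] F [-2.02 -1.32  2.51] T [-0.175  0.356  0.09 ] w 0.009468672087951659
```

View pics/scene5.png

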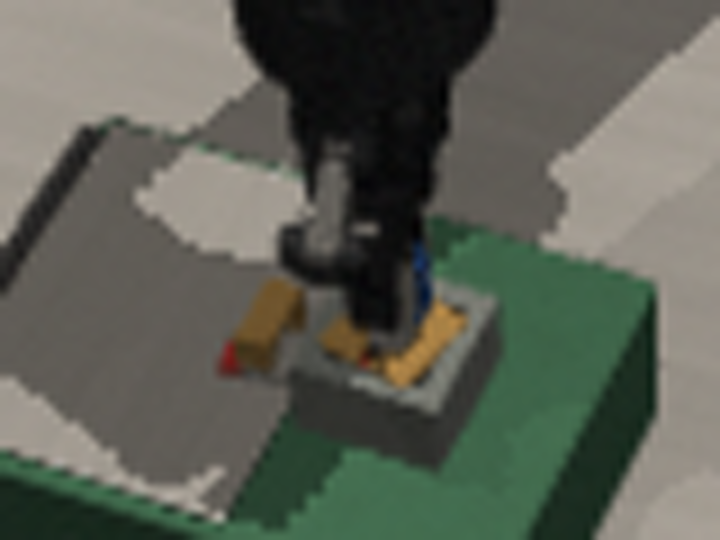

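```bash
python3 - <<'E'
from h import *
S=lambda u,v,z:np.round(onz('scene',u,v,z),4)
i=cv2.imread('pics/scene5.png'); i0=np.load('scene0.npy')
print('tip0',S(245,192.5,.08),'tipnow',S(220+228/9,150+358/9,.08))
print('strike top',S(250,183,.09),'T',np.round(onz('top',343.7,217.5,.09),4))
a=np.array([.573,-.1255])
for d in(-63,-70,-76,-83,-89):
    p=a+.054*np.array([np.cos(np.radians(d)),np.sin(np.radians(d))]); u=proj('scene',[*p,.08]); print(d,((u[0]-220)*9,(u[1]-150)*9))
c=snapshot('scene'); save(cv2.resize(c[175:202,232:272],None,fx=18,fy=18,interpolation=cv2.INTER_NEAREST),'scene6.png')
E
```

```text
tip0 [ 0.5965 -0.1722  0.08  ] tipnow [ 0.587  -0.1754  0.08  ]
strike top [ 0.5667 -0.1692  0.09  ] T [ 0.5714 -0.1701  0.09  ]
-63 (np.float64(219.48931558391658), np.float64(383.66703610750415))
-70 (np.float64(219.86491177210152), np.float64(367.4361970973998))
-76 (np.float64(222.20596743604017), np.float64(353.61715817337506))
-83 (np.float64(227.23805023389332), np.float64(337.81279782904494))
-89 (np.float64(233.45546291926186), np.float64(324.7030594407044))
```

View pics/scene6.png

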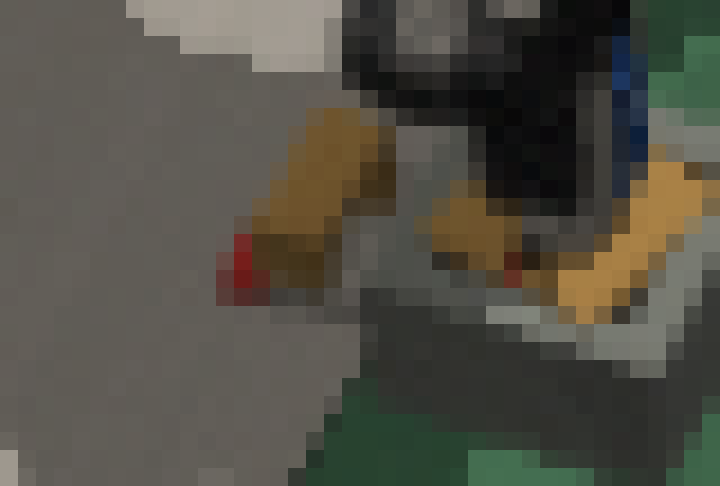

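```bash
python3 - <<'E'
from h import *
S=lambda u,v,z:np.round(onz('scene',u,v,z),4)[:2]
i0=np.load('scene0.npy')
save(cv2.resize(i0[175:202,232:272],None,fx=18,fy=18,interpolation=cv2.INTER_NEAREST),'scene0z.png')
t=np.load('top0.npy'); save(cv2.resize(t[200:230,330:360],None,fx=18,fy=18,interpolation=cv2.INTER_NEAREST),'top0z.png')
E
```

```text
(no output)
```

View pics/scene0z.png

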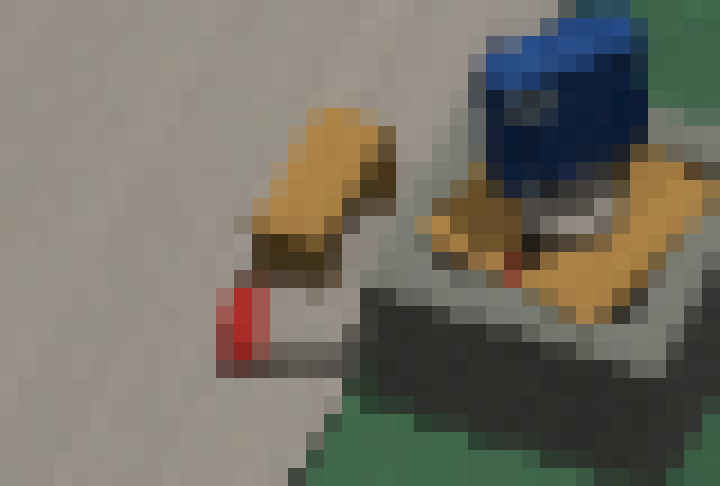

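View pics/top0z.png

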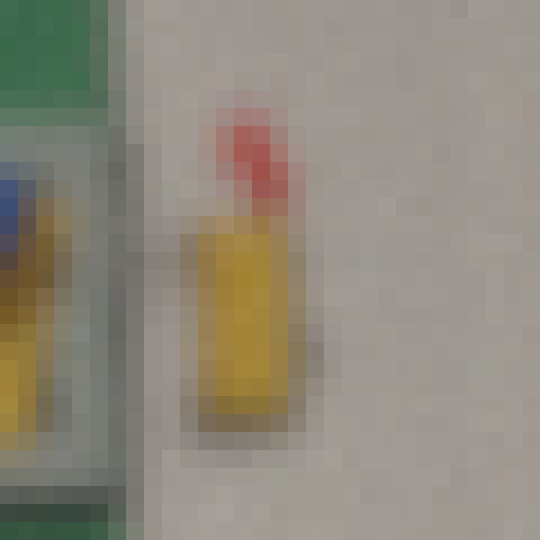

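```bash
python3 - <<'E'
from h import *
a=np.array([.573,-.1253])
for y in(-42,-66,-74,-81):
    Rz=R.from_euler('z',y,degrees=True).as_matrix()
    out=[]
    for sx,sy in((1,1),(1,-1),(-1,-1),(-1,1)):
        p=Rz@[.013*sx,.005*sy,0]+[*a,0]
        out.append([np.round(proj('scene',[p[0],p[1],z]),1).tolist() for z in(.113,.141)])
    print(y,out)
    # pads
    print(' pad +x side', [np.round(proj('scene',list(Rz@[.011*sx,.006,0]+[*a,.12])),1).tolist() for sx in(1,-1)])
E
```

```text
-42 [[[259.4, 186.5], [258.8, 179.9]], [[257.9, 184.0], [257.3, 177.4]], [[266.4, 180.8], [265.9, 174.1]], [[267.9, 183.2], [267.5, 176.6]]]
 pad +x side [[260.1, 184.8], [267.3, 182.1]]
-66 [[[258.2, 185.2], [257.7, 178.6]], [[258.2, 182.4], [257.6, 175.8]], [[267.5, 182.0], [267.1, 175.4]], [[267.6, 184.8], [267.2, 178.2]]]
 pad +x side [[258.8, 183.8], [266.8, 183.5]]
-74 [[[258.0, 184.7], [257.5, 178.1]], [[258.5, 181.9], [257.9, 175.3]], [[267.8, 182.5], [267.3, 175.9]], [[267.3, 185.3], [266.9, 178.7]]]
 pad +x side [[258.6, 183.4], [266.5, 183.9]]
-81 [[[257.9, 184.2], [257.3, 177.6]], [[258.8, 181.5], [258.3, 174.9]], [[267.9, 183.0], [267.5, 176.4]], [[267.0, 185.7], [266.6, 179.1]]]
 pad +x side [[258.4, 183.0], [266.1, 184.2]]
```

Call:
step_arm([
  [[-0.0004, 0, 0], [0, 0, -0.5]],
  [[-0.0006, 0, 0], [0, 0, -0.8]],
])

```text
t: 7.7
tcp_pos: [0.5749, -0.1258, 0.1154]
ee_rot: [0.654, 0.756, 0.0, 0.0]
wrist_force: [-1.0, -1.6, 0.3]
gripper_width: 0.0094
```

```bash
python3 s.py
```

```text
t 7.7 keyyaw -81.7 tcp [ 0.5749 -0.1258  0.1154] F [-0.99 -1.62  0.34] T [-0.156  0.069  0.07 ] w 0.009449371749626881
```

Call:
step_arm([
  [[0, 0, 0], [0, 0, -0.8]],
])

```text
t: 7.82
tcp_pos: [0.5749, -0.1258, 0.1153]
ee_rot: [0.659, 0.752, 0.0, 0.0]
wrist_force: [-1.0, -1.3, 0.8]
gripper_width: 0.0091
```

```bash
python3 s.py
```

```text
t 7.825 keyyaw -82.52 tcp [ 0.5749 -0.1258  0.1153] F [-1.02 -1.34  0.77] T [-0.244  0.062  0.074] w 0.009082077151681002
```

Call:
step_arm([
  [[0, -0.0003, 0], [0, 0, -0.8]],
  [[0, -0.0003, 0], [0, 0, -1.5]],
])

```text
t: 8.07
tcp_pos: [0.5749, -0.1258, 0.1153]
ee_rot: [0.669, 0.743, 0.0, 0.0]
wrist_force: [-0.0, -0.6, 0.1]
gripper_width: 0.0099
```

```bash
python3 s.py
```

```text
t 8.075 keyyaw -84.02 tcp [ 0.5749 -0.1258  0.1153] F [-0.03 -0.62  0.14] T [-0.085 -0.026  0.1  ] w 0.009918774565547787
```

Call:
step_arm([
  [[0, 0, 0], [0, 0, -0.8]],
  [[0, 0, 0], [0, 0, -1.5]],
])

```text
t: 8.32
tcp_pos: [0.5749, -0.1259, 0.1154]
ee_rot: [0.679, 0.734, 0.0, 0.0]
wrist_force: [0.4, -0.6, 0.4]
gripper_width: 0.0093
```

```bash
python3 s.py;  python3 - <<'E'
from h import *
c=snapshot('scene'); save(cv2.resize(c[170:202,232:282],None,fx=15,fy=15,interpolation=cv2.INTER_NEAREST),'scene7.png')
E
python3 s.py
```

```text
t 8.325 keyyaw -85.52 tcp [ 0.5749 -0.1259  0.1154] F [ 0.36 -0.64  0.36] T [-0.068 -0.166  0.121] w 0.009273690825417439
t 8.375 keyyaw -85.53 tcp [ 0.5749 -0.1259  0.1154] F [-0.24 -0.1   1.29] T [-0.036 -0.153  0.02 ] w 0.009698922567615242
```

View pics/scene7.png

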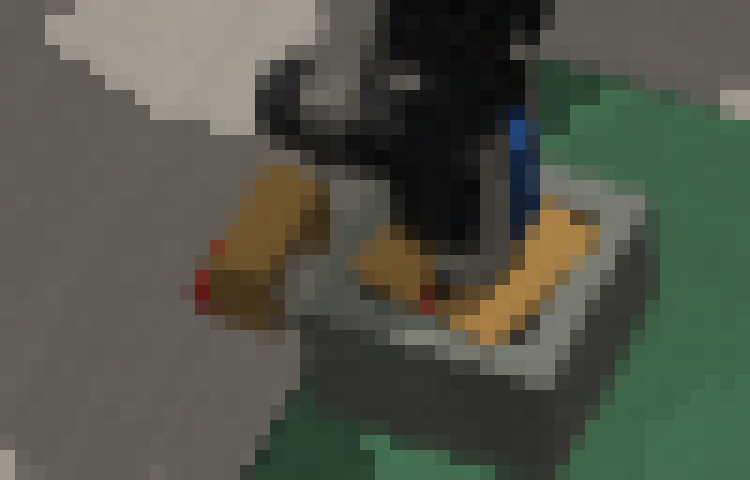

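```bash
cat > m.py <<'E'
from h import *
import sys
T=[];F=[];W=[]
for k in range(8):
    s=state(); T.append(s['torque']);F.append(s['wrist_force']);W.append(s['gripper_width']); im=snapshot('scene')
X=R.from_quat(s['ee_rot']).as_matrix()[:,0]
print('t',s['t'],'keyyaw',round(np.degrees(np.arctan2(-X[1],-X[0])),2),'tcp',np.round(s['tcp_pos'],4),'F',np.round(np.mean(F,0),2),'T',np.round(np.mean(T,0),3),'sdTz',np.std(np.array(T)[:,2]).round(3),'w',np.mean(W).round(4))
if len(sys.argv)>1: save(cv2.resize(im[170:202,232:282],None,fx=15,fy=15,interpolation=cv2.INTER_NEAREST),sys.argv[1])
E
python3 m.py
```

```text
t 8.725 keyyaw -85.47 tcp [ 0.5749 -0.1259  0.1154] F [ 0.79 -0.17  0.48] T [-0.049 -0.205  0.052] sdTz 0.025 w 0.0095
```

Call:
step_arm([
  [[0, 0, 0], [0, 0, -1]],
  [[0, 0, 0], [0, 0, -2]],
  [[0, 0, 0], [0, 0, -2.5]],
])

```text
t: 9.15
tcp_pos: [0.5748, -0.126, 0.1154]
ee_rot: [0.695, 0.719, 0.0, 0.0]
wrist_force: [2.0, 0.3, -0.3]
gripper_width: 0.0093
```

```bash
python3 m.py scene8.png
```

```text
t 9.5 keyyaw -87.97 tcp [ 0.5748 -0.1259  0.1154] F [ 2.04 -0.31 -0.43] T [-0.015 -0.413  0.077] sdTz 0.017 w 0.0094
```

View pics/scene8.png

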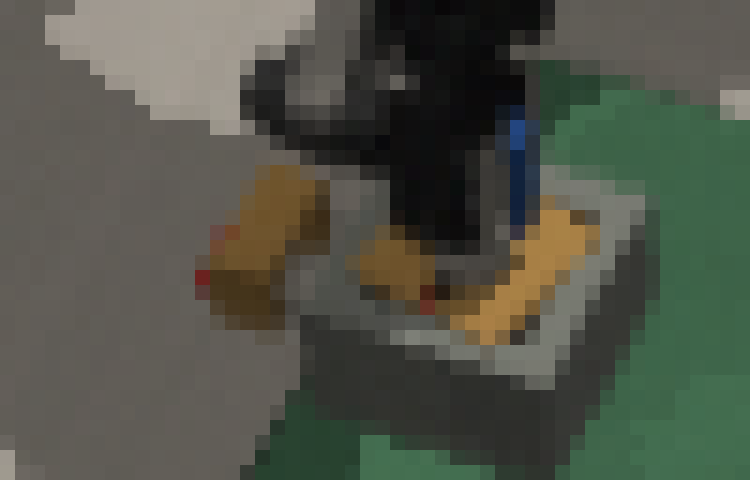

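The red bolt tip is still moving into the strike, now at zoomed (203,277) with a trace at (225,233). Mean torque is 0.077, so continue in small steps.

Call:
step_arm([
  [[0.0005, 0, 0], [0, 0, -0.7]],
  [[0.0005, 0, 0], [0, 0, -1.4]],
  [[0.0005, 0, 0], [0, 0, -2]],
])

```text
t: 9.93
tcp_pos: [0.575, -0.126, 0.1154]
ee_rot: [0.707, 0.707, -0.0, -0.0]
wrist_force: [0.4, -0.8, -0.1]
gripper_width: 0.0097
```

```bash
python3 m.py
```

```text
t 10.275 keyyaw -89.98 tcp [ 0.575  -0.126   0.1153] F [ 0.16 -0.33  0.87] T [-0.046 -0.09   0.04 ] sdTz 0.023 w 0.0095
```

Call:
step_arm([
  [[0, 0, 0], [0, 0, -0.5]],
  [[0, 0, 0], [0, 0, -1]],
  [[0, 0, 0], [0, 0, -1.5]],
])

```text
t: 10.7
tcp_pos: [0.5751, -0.126, 0.1153]
ee_rot: [0.716, 0.698, -0.0, 0.0]
wrist_force: [-0.1, -0.3, 1.0]
gripper_width: 0.0094
```

```bash
python3 m.py scene9.png
```

```text
t 11.05 keyyaw -91.47 tcp [ 0.5751 -0.126   0.1154] F [-0.37 -0.51  1.26] T [-0.109  0.03   0.044] sdTz 0.04 w 0.0094
```

View pics/scene9.png

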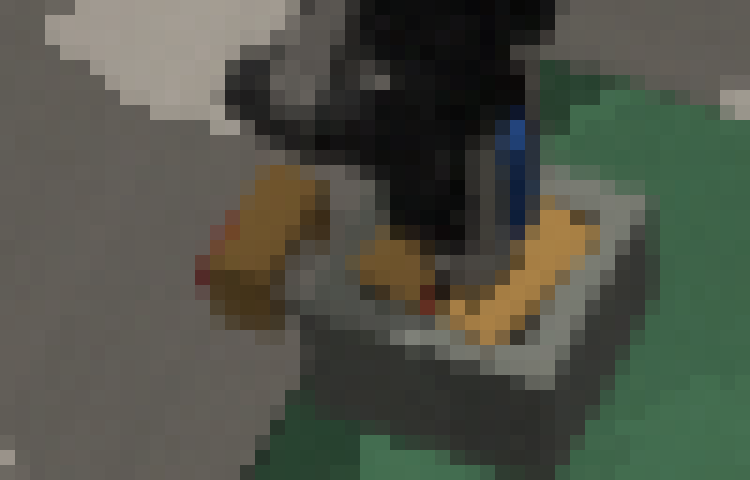

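The tip goes on sliding behind the strike; torque stays about 0.045, so not at the stop yet.

Call:
step_arm([
  [[0, 0, 0], [0, 0, -0.7]],
  [[0, 0, 0], [0, 0, -1.4]],
  [[0, 0, 0], [0, 0, -2]],
])

```text
t: 11.48
tcp_pos: [0.5753, -0.1261, 0.1153]
ee_rot: [0.728, 0.685, 0.0, 0.0]
wrist_force: [0.1, -0.6, 1.0]
gripper_width: 0.0095
```

```bash
python3 m.py
```

```text
t 11.825 keyyaw -93.48 tcp [ 0.5753 -0.126   0.1153] F [-0.09 -0.88  0.92] T [-0.192 -0.017  0.081] sdTz 0.025 w 0.0095
```

Call:
step_arm([
  [[0, 0, 0], [0, 0, -0.5]],
  [[0, 0, 0], [0, 0, -1]],
  [[0, 0, 0], [0, 0, -1.5]],
])

```text
t: 12.25
tcp_pos: [0.5754, -0.1261, 0.1154]
ee_rot: [0.737, 0.676, 0.0, 0.0]
wrist_force: [1.3, -2.0, 0.8]
gripper_width: 0.0097
```

```bash
python3 m.py scene10.png
```

```text
t 12.6 keyyaw -94.97 tcp [ 0.5754 -0.126   0.1153] F [ 1.03 -1.84  0.23] T [-0.339 -0.235  0.083] sdTz 0.029 w 0.0095
```

View pics/scene10.png

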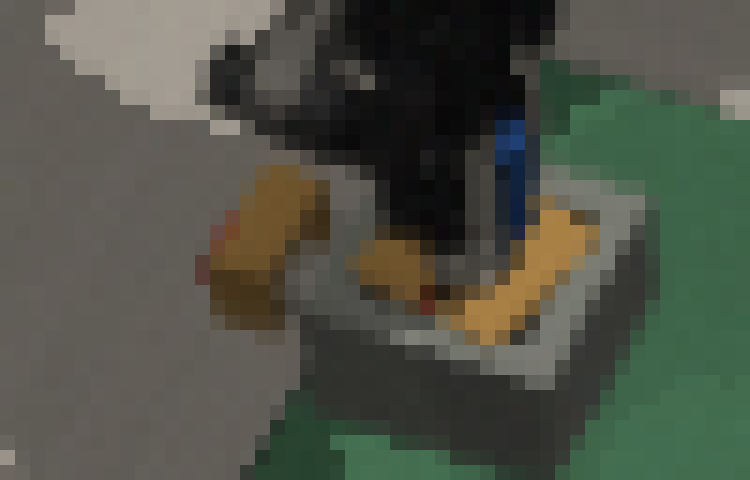

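Call:
step_arm([
  [[0.0003, -0.0006, 0], [0, 0, -0.5]],
  [[0.0003, -0.0006, 0], [0, 0, -1]],
])

```text
t: 12.9
tcp_pos: [0.5755, -0.1262, 0.1153]
ee_rot: [0.743, 0.669, 0.0, -0.0]
wrist_force: [0.9, -0.3, -0.5]
gripper_width: 0.0094
```

```bash
python3 m.py
```

```text
t 13.25 keyyaw -95.97 tcp [ 0.5755 -0.1263  0.1154] F [0.72 0.21 0.58] T [-0.019 -0.217  0.109] sdTz 0.022 w 0.0095
```

Call:
step_arm([
  [[0, 0, 0], [0, 0, -0.5]],
  [[0, 0, 0], [0, 0, -1]],
])

```text
t: 13.55
tcp_pos: [0.5756, -0.1264, 0.1153]
ee_rot: [0.749, 0.663, 0.0, 0.0]
wrist_force: [0.1, 1.2, 0.3]
gripper_width: 0.0093
```

```bash
python3 m.py scene11.png
```

```text
t 13.9 keyyaw -96.97 tcp [ 0.5756 -0.1264  0.1154] F [1.45 0.82 0.74] T [ 0.176 -0.326  0.111] sdTz 0.034 w 0.0095
```

View pics/scene11.png

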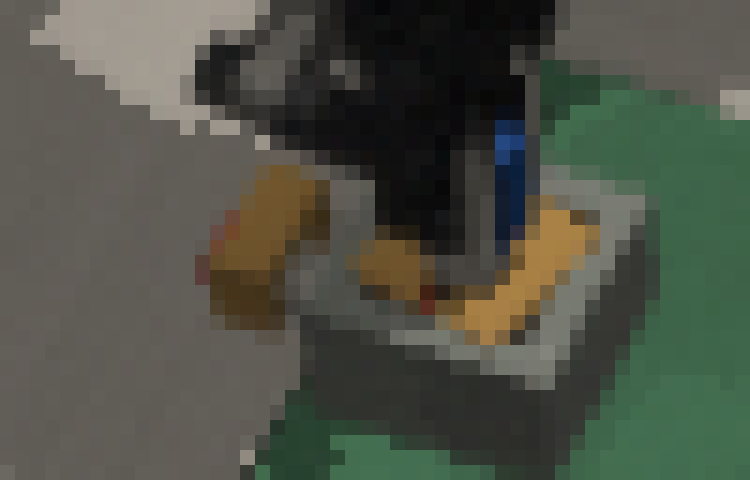

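Torque now holds at 0.11 and the red tip has stopped changing (same at -95 and -97), so the bolt is at its stop. Turning back.

Call:
step_arm([
  [[0.0002, 0.0002, 0], [0, 0, 2]],
  [[0.0002, 0.0002, 0], [0, 0, 5]],
  [[0.0002, 0.0002, 0], [0, 0, 9]],
  [[0.0002, 0.0002, 0], [0, 0, 13]],
  [[0.0002, 0.0002, 0], [0, 0, 17]],
])

```text
t: 14.58
tcp_pos: [0.5748, -0.1267, 0.1153]
ee_rot: [0.641, 0.767, -0.001, -0.001]
wrist_force: [-1.3, 0.7, 1.1]
gripper_width: 0.0094
```

```bash
python3 m.py scene12.png
```

```text
t 14.925 keyyaw -80.01 tcp [ 0.5749 -0.1266  0.1153] F [-2.31  0.28  2.5 ] T [-0.019  0.404  0.002] sdTz 0.031 w 0.0095
```

View pics/scene12.png

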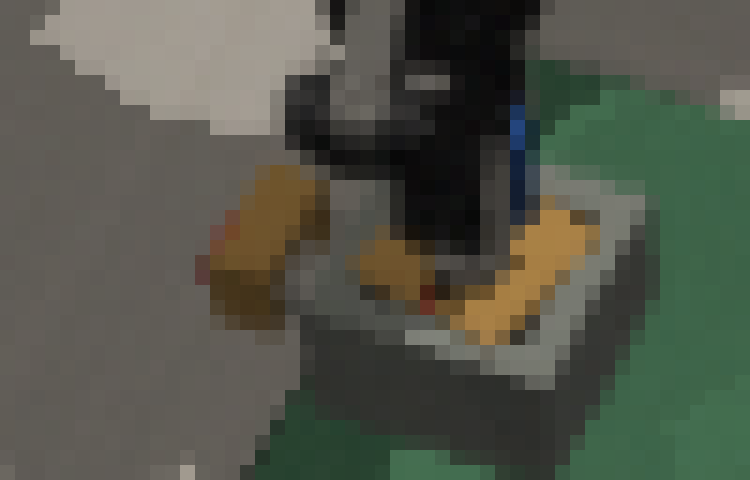

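The bolt tip stays put at zoomed (205,265), and torque is back to zero. Going on counter-clockwise.

Call:
step_arm([
  [[-0.0006, 0, 0], [0, 0, 4]],
  [[-0.0006, 0, 0], [0, 0, 9]],
  [[-0.0006, 0, 0], [0, 0, 14]],
  [[-0.0006, 0, 0], [0, 0, 19]],
  [[-0.0006, 0, 0], [0, 0, 24]],
])

```text
t: 15.6
tcp_pos: [0.5752, -0.1265, 0.1153]
ee_rot: [0.468, 0.884, -0.0, 0.0]
wrist_force: [-1.1, -0.9, 1.7]
gripper_width: 0.0098
```

```bash
python3 m.py
```

```text
t 15.95 keyyaw -56.02 tcp [ 0.5752 -0.1265  0.1153] F [-1.26 -0.71  1.82] T [-0.059  0.26   0.007] sdTz 0.031 w 0.0096
```

Call:
step_arm([
  [[0, 0, 0], [0, 0, 4]],
  [[0, 0, 0], [0, 0, 8]],
  [[0, 0, 0], [0, 0, 12]],
  [[0, 0, 0], [0, 0, 16]],
])

```text
t: 16.5
tcp_pos: [0.5752, -0.1264, 0.1153]
ee_rot: [0.341, 0.94, 0.0, 0.0]
wrist_force: [-0.9, -0.3, 0.7]
gripper_width: 0.0096
```

```bash
python3 m.py scene13.png
```

```text
t 16.85 keyyaw -40.01 tcp [ 0.5752 -0.1263  0.1154] F [-1.04 -0.67  1.42] T [-0.068  0.191 -0.002] sdTz 0.028 w 0.0095
```

View pics/scene13.png

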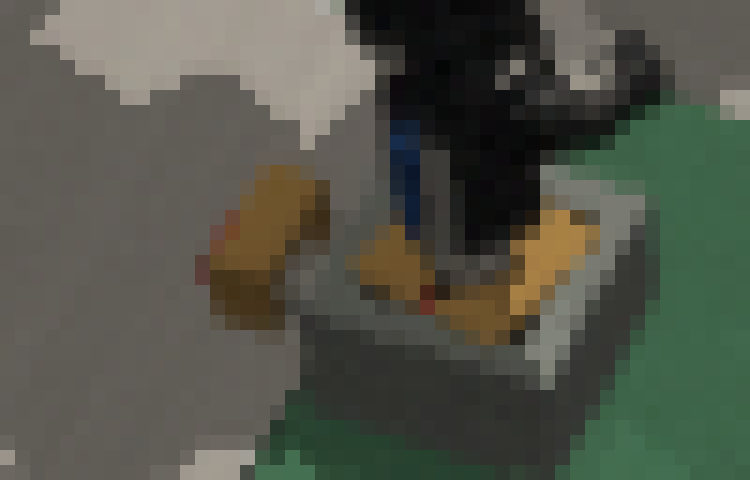

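Call:
step_arm([
  [[-0.0003, -0.0003, 0], [0, 0, 5]],
  [[-0.0003, -0.0003, 0], [0, 0, 10]],
  [[-0.0003, -0.0003, 0], [0, 0, 13]],
  [[-0.0003, -0.0003, 0.001], [0, 0, 13]],
])

```text
t: 17.4
tcp_pos: [0.5748, -0.1264, 0.1159]
ee_rot: [0.234, 0.972, 0.0, -0.0]
wrist_force: [0.8, 0.7, 0.3]
gripper_width: 0.0093
```

```bash
python3 m.py scene14.png
```

```text
t 17.75 keyyaw -26.99 tcp [ 0.5747 -0.1265  0.1161] F [-0.16  0.18 -0.19] T [ 0.037  0.045 -0.   ] sdTz 0.029 w 0.0094
```

Call:
step_arm([
  [[0, 0, 0.0004], [0, 0, 0]],
  [[0, 0, 0.0008], [0, 0, 0]],
])

```text
t: 18.05
tcp_pos: [0.5747, -0.1266, 0.1169]
ee_rot: [0.233, 0.972, 0.0, -0.0]
wrist_force: [0.1, 0.4, -2.5]
gripper_width: 0.0097
```

```bash
python3 m.py
```

```text
t 18.4 keyyaw -26.97 tcp [ 0.5747 -0.1266  0.1169] F [-0.24  0.57 -1.99] T [0.079 0.031 0.004] sdTz 0.04 w 0.0095
```

View pics/scene14.png

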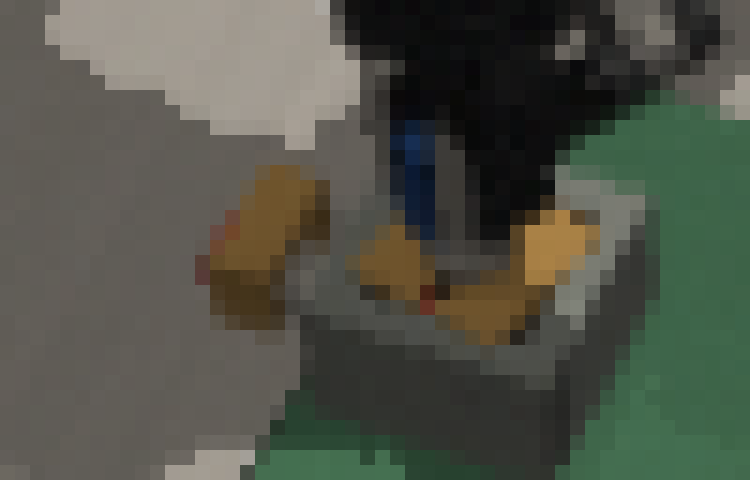

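Call:
step_arm([
  [[0, 0, 0.0004], [0, 0, 0]],
  [[0, 0, 0.0004], [0, 0, 2]],
  [[0, 0, 0.0004], [0, 0, 3]],
])

```text
t: 18.82
tcp_pos: [0.5745, -0.1266, 0.117]
ee_rot: [0.207, 0.978, 0.0, -0.0]
wrist_force: [-0.3, -0.1, -4.6]
gripper_width: 0.0096
```

```bash
python3 s.py;python3 - <<'E'
from h import *
a=np.array([.573,-.1253])
for y in(-47,-42,-27,-20,-12,-5):
    Rz=R.from_euler('z',y,degrees=True).as_matrix()
    print(y,[np.round(proj('scene',list(Rz@[.013*sx,.005*sy,0]+[*a,.1145])),1).tolist() for sx,sy in((1,1),(1,-1))],[np.round(proj('scene',list(Rz@[.011*sx,.005*sy,0]+[*a,.1145])),1).tolist() for sx,sy in((1,1),(1,-1))])
E
```

```text
t 18.825 keyyaw -23.9 tcp [ 0.5745 -0.1266  0.117 ] F [-0.34 -0.13 -4.64] T [ 0.004  0.032 -0.011] w 0.009585811123071929
-47 [[259.1, 185.9], [257.9, 183.3]] [[259.8, 185.7], [258.5, 183.1]]
-42 [[259.4, 186.1], [257.9, 183.7]] [[260.0, 185.9], [258.5, 183.4]]
-27 [[260.4, 186.7], [258.1, 184.6]] [[261.0, 186.3], [258.7, 184.3]]
-20 [[261.0, 186.9], [258.4, 185.1]] [[261.5, 186.5], [258.9, 184.6]]
-12 [[261.6, 187.0], [258.7, 185.5]] [[262.1, 186.6], [259.1, 185.1]]
-5 [[262.2, 187.1], [259.1, 185.9]] [[262.6, 186.6], [259.4, 185.4]]
```

Call:
step_arm([
  [[0, 0, 0], [0, 0, 1]],
  [[0, 0, 0], [0, 0, 2]],
  [[0, 0, 0], [0, 0, 3]],
])

```text
t: 19.2
tcp_pos: [0.5745, -0.1266, 0.1172]
ee_rot: [0.181, 0.983, 0.0, -0.0]
wrist_force: [-0.3, 0.3, -6.1]
gripper_width: 0.0094
```

```bash
python3 m.py scene15.png
```

```text
t 19.55 keyyaw -20.98 tcp [ 0.5745 -0.1266  0.1173] F [-0.69 -0.03 -5.88] T [ 0.024  0.171 -0.035] sdTz 0.03 w 0.0095
```

View pics/scene15.png

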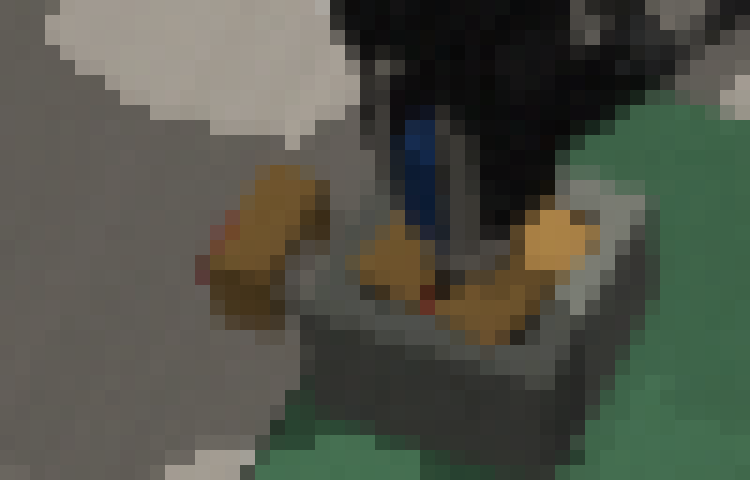

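Key still caught under the face (Fz about -6 N); the blue edge is at zoomed (420,170). Continuing the slow turn under this light pull.

Call:
step_arm([
  [[0, 0, 0], [0, 0, 1]],
  [[0, 0, 0], [0, 0, 2]],
  [[0, 0, 0], [0, 0, 2]],
])

```text
t: 19.98
tcp_pos: [0.5745, -0.1266, 0.1174]
ee_rot: [0.165, 0.986, 0.0, -0.0]
wrist_force: [-1.4, -0.7, -7.4]
gripper_width: 0.01
```

Call:
step_arm([
  [[0, 0, 0], [0, 0, 1]],
  [[0, 0, 0], [0, 0, 2]],
  [[0, 0, 0], [0, 0, 2]],
])

```text
t: 20.35
tcp_pos: [0.5746, -0.1267, 0.1175]
ee_rot: [0.148, 0.989, 0.0, -0.0]
wrist_force: [-1.9, -0.3, -5.7]
gripper_width: 0.0093
```

Call:
step_arm([
  [[0, 0, 0], [0, 0, 1]],
  [[0, 0, 0], [0, 0, 2]],
  [[0, 0, 0], [0, 0, 2]],
])

```text
t: 20.72
tcp_pos: [0.5752, -0.1264, 0.1185]
ee_rot: [0.13, 0.992, 0.0, 0.001]
wrist_force: [-3.0, 1.3, -1.4]
gripper_width: 0.0093
```

```bash
python3 m.py
```

```text
t 21.075 keyyaw -14.96 tcp [ 0.5752 -0.1265  0.1183] F [-2.39  1.98 -0.42] T [0.341 0.511 0.014] sdTz 0.014 w 0.0094
```

Pull fell from -7 N to -0.4 N and the tool rose to 3 mm of lift at -15°: the bits have found the slot. I'll ease the side force and lift carefully.

Call:
step_arm([
  [[-0.0004, 0.0003, 0.0005], [0, 0, 0.5]],
  [[-0.0005, 0.0005, 0.001], [0, 0, 1]],
  [[-0.0005, 0.0005, 0.0015], [0, 0, 1]],
])

```text
t: 21.5
tcp_pos: [0.5747, -0.1265, 0.1192]
ee_rot: [0.122, 0.993, -0.0, 0.001]
wrist_force: [-0.4, -0.2, -0.9]
gripper_width: 0.0095
```

```bash
python3 m.py
```

```text
t 21.85 keyyaw -13.98 tcp [ 0.5745 -0.1264  0.1192] F [ 0.13 -0.15 -0.55] T [0.053 0.039 0.002] sdTz 0.028 w 0.0095
```

Call:
step_arm([
  [[0, 0, 0.001], [0, 0, 0]],
  [[0, 0, 0.002], [0, 0, 0]],
  [[0, 0, 0.003], [0, 0, 0]],
])

```text
t: 22.28
tcp_pos: [0.5743, -0.1262, 0.1222]
ee_rot: [0.122, 0.993, -0.0, 0.0]
wrist_force: [-0.4, 0.6, -0.0]
gripper_width: 0.0093
```

```bash
python3 m.py
```

```text
t 22.625 keyyaw -13.97 tcp [ 0.5743 -0.1261  0.122 ] F [-0.08  0.07 -0.23] T [-0.003 -0.003 -0.001] sdTz 0.026 w 0.0094
```

Call:
step_arm([
  [[0, 0, 0.0015], [0, 0, 0]],
  [[0, 0, 0.003], [0, 0, 0]],
  [[0, 0, 0.004], [0, 0, 0]],
])

```text
t: 23.05
tcp_pos: [0.5744, -0.1262, 0.1263]
ee_rot: [0.122, 0.993, 0.0, 0.0]
wrist_force: [-0.1, 0.2, -0.4]
gripper_width: 0.0095
```

```bash
python3 m.py scene16.png
```

```text
t 23.4 keyyaw -13.97 tcp [ 0.5743 -0.1262  0.126 ] F [-0.17  0.08 -0.28] T [-0.004 -0.007  0.013] sdTz 0.023 w 0.0094
```

View pics/scene16.png

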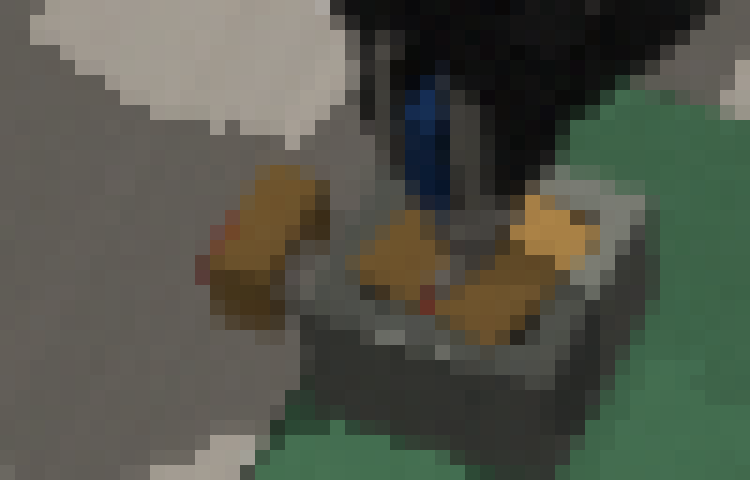

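The blue head has risen with the gripper (its lower edge from zoomed row 240 to 205), and a bit shows grey in the slot at (440,270). Lifting straight on out.

Call:
step_arm([
  [[0, 0, 0.003], [0, 0, 0]],
  [[0, 0, 0.006], [0, 0, 0]],
  [[0, 0, 0.01], [0, 0, 0]],
  [[0, 0, 0.014], [0, 0, 0]],
])

```text
t: 23.95
tcp_pos: [0.5744, -0.1262, 0.1405]
ee_rot: [0.122, 0.993, 0.0, 0.0]
wrist_force: [0.7, -0.1, -1.1]
gripper_width: 0.0095
```

Call:
step_arm([
  [[0, 0, 0.02], [0, 0, 0]],
  [[0, 0, 0.05], [0, 0, 0]],
  [[0, 0, 0.08], [0, 0, 0]],
  [[0, 0, 0.09], [0, 0, 0]],
])

```text
t: 24.45
tcp_pos: [0.5752, -0.1264, 0.2329]
ee_rot: [0.122, 0.993, -0.0, 0.002]
wrist_force: [-0.5, 0.1, 0.1]
gripper_width: 0.0092
```

```bash
python3 s.py; python3 - <<'E'
from h import *
for n in('scene','top'):
    i=snapshot(n); r,c=(120,210) if n=='scene' else (180,290)
    save(cv2.resize(i[r:r+90,c:c+110],None,fx=7,fy=7,interpolation=cv2.INTER_CUBIC),n+'17.png')
E
```

```text
t 24.45 keyyaw -13.97 tcp [ 0.5752 -0.1264  0.2329] F [-0.5   0.06  0.12] T [0.009 0.018 0.015] w 0.009230830228448832
```

View pics/scene17.png

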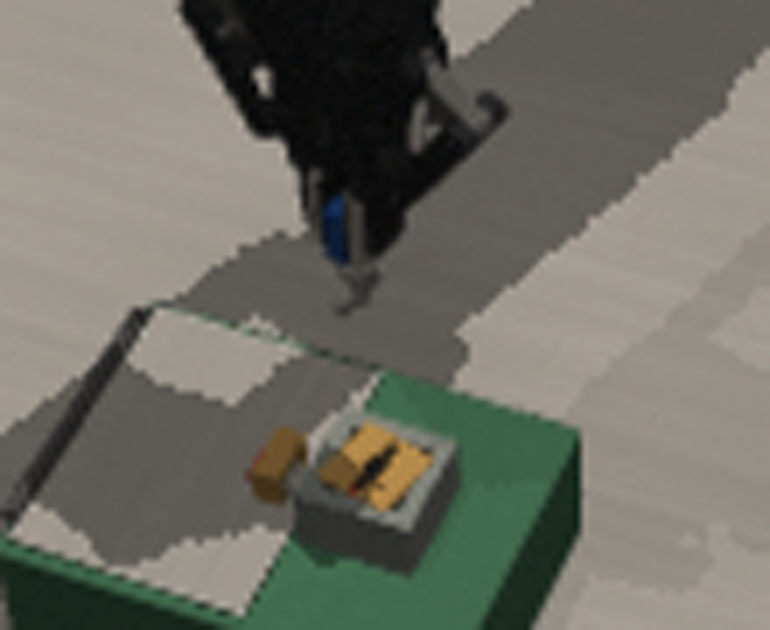

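View pics/top17.png

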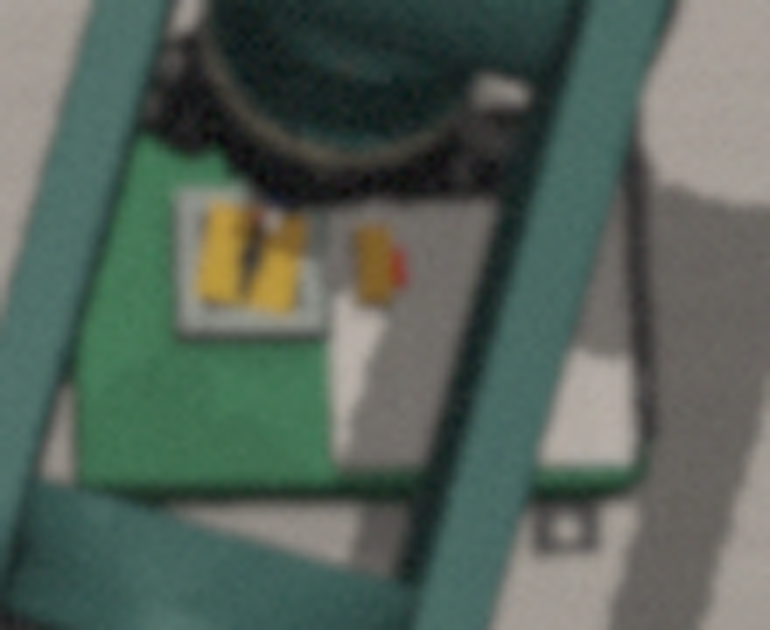

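The key is out and held (shaft and bits hang at zoomed (355,290)). The top view shows the red bolt tip through the strike at (398,265), and the empty slot. Now to the bowl.

Call:
step_arm([
  [[-0.004, 0.03, 0], [0, 0, 0]],
  [[-0.01, 0.075, 0], [0, 0, 0]],
  [[-0.016, 0.12, 0], [0, 0, 0]],
  [[-0.022, 0.165, 0], [0, 0, 0]],
  [[-0.028, 0.21, 0], [0, 0, 0]],
])

```text
t: 25.18
tcp_pos: [0.5452, 0.0852, 0.2278]
ee_rot: [0.122, 0.993, -0.0, -0.002]
wrist_force: [1.0, -0.7, -0.5]
gripper_width: 0.0096
```

Call:
step_arm([
  [[-0.006, 0.045, 0], [0, 0, 0]],
  [[-0.012, 0.09, -0.02], [0, 0, 0]],
  [[-0.016, 0.13, -0.04], [0, 0, 0]],
  [[-0.016, 0.16, -0.07], [0, 0, 0]],
  [[-0.016, 0.16, -0.1], [0, 0, 0]],
])

```text
t: 25.8
tcp_pos: [0.5288, 0.2458, 0.127]
ee_rot: [0.12, 0.993, -0.0, -0.001]
wrist_force: [-0.4, -1.0, -0.9]
gripper_width: 0.0095
```

```bash
python3 s.py; python3 - <<'E'
from h import *
for n in('scene',):
    i=snapshot(n); r,c=(150,330)
    save(cv2.resize(i[r:r+110,c:c+130],None,fx=5,fy=5,interpolation=cv2.INTER_CUBIC),n+'18.png')
E
```

```text
t 25.8 keyyaw -13.78 tcp [0.5288 0.2458 0.127 ] F [-0.38 -0.95 -0.91] T [-0.034 -0.046 -0.004] w 0.009530492991026639
```

View pics/scene18.png

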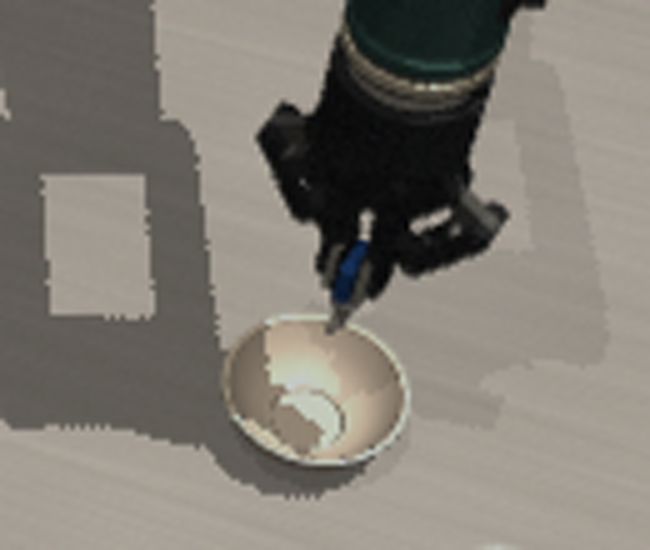

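The key hangs above the bowl (rim centre at zoomed (317,390)). Lowering.

Call:
step_arm([
  [[0.003, 0, -0.02], [0, 0, 0]],
  [[0.003, 0, -0.04], [0, 0, 0]],
  [[0.003, 0, -0.06], [0, 0, 0]],
  [[0.003, 0, -0.072], [0, 0, 0]],
  [[0.003, 0, -0.078], [0, 0, 0]],
])

```text
t: 26.48
tcp_pos: [0.5334, 0.2434, 0.0514]
ee_rot: [0.122, 0.993, -0.0, -0.0]
wrist_force: [0.3, -0.4, -0.1]
gripper_width: 0.0094
```

```bash
python3 s.py; python3 - <<'E'
from h import *
print(onz('scene',393.4,228,.038))
for n in('scene',):
    i=snapshot(n); r,c=(150,330)
    save(cv2.resize(i[r:r+110,c:c+130],None,fx=5,fy=5,interpolation=cv2.INTER_CUBIC),n+'19.png')
E
```

```text
t 26.475 keyyaw -14.01 tcp [0.5334 0.2434 0.0514] F [ 0.34 -0.36 -0.11] T [ 0.003  0.005 -0.006] w 0.009383067403766118
[0.53426605 0.24708884 0.038     ]
```

View pics/scene19.png

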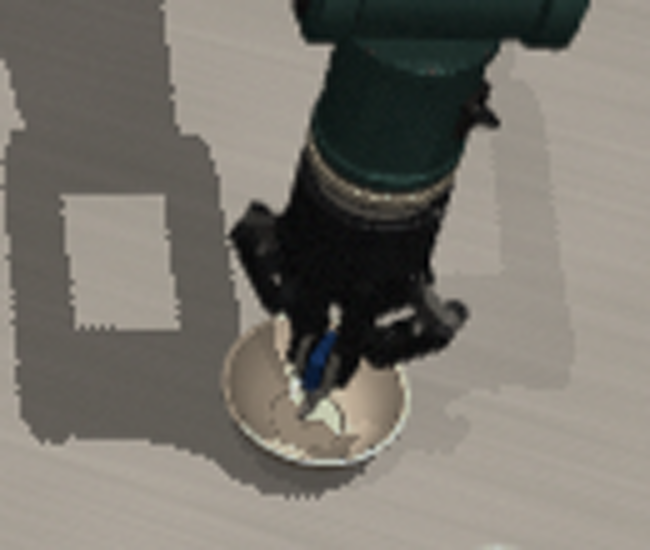

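The key's tip is near the bowl's floor at zoomed (305,410). Lowering a little more and watching for contact.

Call:
step_arm([
  [[0, 0, -0.003], [0, 0, 0]],
  [[0, 0, -0.006], [0, 0, 0]],
  [[0, 0, -0.006], [0, 0, 0]],
])

```text
t: 26.9
tcp_pos: [0.5334, 0.2439, 0.0462]
ee_rot: [0.122, 0.993, 0.0, 0.0]
wrist_force: [0.2, -0.4, -1.1]
gripper_width: 0.0094
```

Call:
step_arm([
  [[0, 0, -0.002], [0, 0, 0]],
  [[0, 0, -0.003], [0, 0, 0]],
])

```text
t: 27.15
tcp_pos: [0.5333, 0.2439, 0.043]
ee_rot: [0.122, 0.993, 0.0, 0.0]
wrist_force: [-0.2, 1.3, -0.4]
gripper_width: 0.0095
```

Call:
step_arm([
  [[0, 0, 0], [0, 0, 0]],
  [[0, 0, 0], [0, 0, 0]],
  [[0, 0, 0], [0, 0, 0]],
  [[0, 0, 0], [0, 0, 0]],
], claw=0.026)

```text
t: 27.65
tcp_pos: [0.5334, 0.2439, 0.0431]
ee_rot: [0.122, 0.993, 0.0, 0.0]
wrist_force: [0.4, -0.1, -0.7]
gripper_width: 0.0256
```

Call:
step_arm([
  [[0, 0, 0.01], [0, 0, 0]],
  [[0, 0, 0.03], [0, 0, 0]],
  [[0, 0, 0.07], [0, 0, 0]],
  [[0, 0, 0.12], [0, 0, 0]],
  [[0, 0, 0.16], [0, 0, 0]],
])

```text
t: 28.28
tcp_pos: [0.5337, 0.244, 0.2064]
ee_rot: [0.122, 0.993, 0.001, 0.001]
wrist_force: [0.1, 0.5, 0.8]
gripper_width: 0.0257
```

```bash
python3 s.py; python3 - <<'E'
from h import *
i=snapshot('scene'); save(cv2.resize(i[130:300,330:480],None,fx=3.5,fy=3.5,interpolation=cv2.INTER_CUBIC),'scene20.png')
E
```

```text
t 28.275 keyyaw -13.97 tcp [0.5337 0.244  0.2064] F [0.14 0.47 0.8 ] T [-0.011 -0.015 -0.025] w 0.025704112853876603
```

View pics/scene20.png

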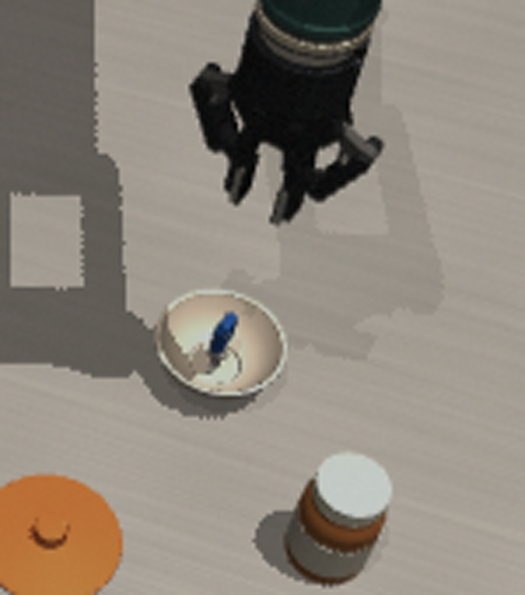

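The key is in the bowl (blue head at zoomed (225,330)); lid and jar look untouched. I'll move the arm clear and check that it has settled.

Call:
step_arm([
  [[-0.04, -0.03, 0.02], [0, 0, 0]],
  [[-0.08, -0.06, 0.03], [0, 0, 0]],
  [[-0.12, -0.1, 0.03], [0, 0, 0]],
  [[-0.16, -0.14, 0.03], [0, 0, 0]],
  [[-0.18, -0.17, 0.03], [0, 0, 0]],
])

```text
t: 28.95
tcp_pos: [0.3516, 0.0728, 0.2339]
ee_rot: [0.122, 0.993, 0.0, 0.001]
wrist_force: [-0.2, -0.4, 0.1]
gripper_width: 0.0257
```

Call:
step_arm([
  [[0, 0, 0], [0, 0, 0]],
  [[0, 0, 0], [0, 0, 0]],
  [[0, 0, 0], [0, 0, 0]],
  [[0, 0, 0], [0, 0, 0]],
])

```text
t: 29.45
tcp_pos: [0.3537, 0.0744, 0.2328]
ee_rot: [0.121, 0.993, 0.0, -0.0]
wrist_force: [-0.3, -0.4, 0.4]
gripper_width: 0.0261
```

```bash
python3 s.py; python3 - <<'E'
from h import *
t=snapshot('top'); s=snapshot('scene')
t0=np.load('top0.npy');s0=np.load('scene0.npy')
z=lambda i,k:cv2.resize(i,None,fx=k,fy=k,interpolation=cv2.INTER_CUBIC)
save(z(t[140:280,100:400],2.6),'t21.png'); save(np.hstack([z(s[205:255,365:420],7),z(s[155:205,235:290],7)]),'s21.png')
for nm,(a,b,c,d) in dict(caddyT=(155,255,420,520),lidT=(145,192,187,236),jarT=(170,210,110,150)).items():
    print(nm,np.abs(t[a:b,c:d].astype(int)-t0[a:b,c:d]).mean(), (np.abs(t[a:b,c:d].astype(int)-t0[a:b,c:d]).max(2)>40).sum())
E
```

```text
t 29.45 keyyaw -13.9 tcp [0.3537 0.0744 0.2328] F [-0.3  -0.38  0.4 ] T [ 0.002  0.017 -0.06 ] w 0.026063496547271817
caddyT 6.269 0
lidT 6.875235200463164 0
jarT 6.940833333333333 0
```

View pics/t21.png

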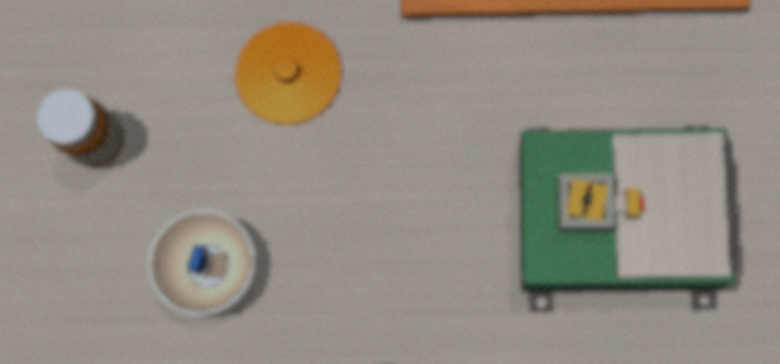

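View pics/s21.png

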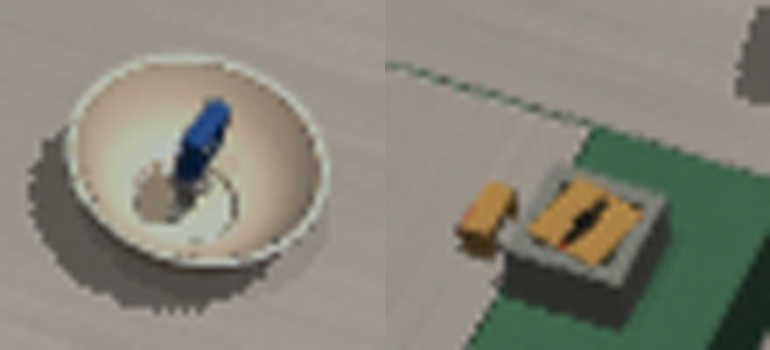

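```bash
python3 - <<'E'
from h import *
t=snapshot('top').astype(int)
for p in [(t[200:235,335:355],335,200)]:
    m=(p[0][...,0]-p[0][...,1]>35)&(p[0][...,1]-p[0][...,2]<15); v,u=np.nonzero(m); q=onz('top',u.mean()+p[1],v.mean()+p[2],.078); print('tip',q,np.degrees(np.arctan2(q[1]+.1255,q[0]-.573)))
close_job()
E
```

```text
tip [ 0.5720822  -0.17953032  0.078     ] -90.97318091819399
the job is handed in; nothing more can be done
```

The bolt is fully across, the key came out, and it is now in the white bowl. I handed the job in at about 30 s.

- **Bolt:** I turned the key clockwise until the wrist torque held at about 0.11 N m and the red tip stopped moving. In the last picture the tip lies in the strike at about -91°. I had expected about -92°, worked out from where the bolt started and its travel.
- **Drawing out:** I turned the key back under a light upward pull of about 5–7 N. The pull dropped away at a tool angle of about -15°, and the key then lifted out with almost no force.
- **Forces in the lock:** The readings I took stayed at or below about 0.12 N m and 7.5 N, under the forcing limits. Readings between steps could have been a little higher.
- **Final pictures:** The key stands upright in the bowl rather than lying flat, with the arm clear. The caddy, lid and jar show no change from the first picture.
- **Disagreement:** The stop came at a tool angle of about -96°, about 15° past the nominal stop near -81° in the same frame. I could not tell whether the key slipped in the grip or I misread an angle. I went by torque, pull and the pictures rather than the nominal angles.

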